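# Stack two circuit boards with an insulating sheet between, and seat the capacitor

### The job

Lay the yellow insulating sheet squarely on the circuit board that is fixed in the jig, then stack the loose circuit board on the sheet with the edges lined up. Next slide the jig's red fence fully home so that it closes up the stack against the end stop, and last lay the blue capacitor centrally along the two V-shaped cradles of the top board so that it cannot roll. Set each piece down, do not drop it, and leave the multimeter, bottle, screwdriver and parts tray where they are.

Things in the scene. Friction and masses are not known exactly. Their poses are not given: they have to be found in the camera images.
- jig: Fixed aluminium jig with the lower green board (160 x 60 mm) screwed down. Origin: on the bench under that board's centre; x along the board, z up. Base plate x -180..120 mm, 90 mm wide, top 8 mm high. White spacers on the board at x 50..80 and -80..-50 mm, flat tops 22 mm above the bench, carry the sheet; other parts are lower. End stop at +x, sliding red fence at -x.
- jig_stop (a point): Top centre of the inner face of the jig's fixed end stop, at jig x = +81.5 mm, 43 mm high; the stop is 80 mm wide and faces the fence.
- fence (a joint): Slide of the red fence along the jig's +x axis, in m: 0 fully open (its inner face at jig x = -117.5 mm) to 0.036 fully home (inner face at x = -81.5 mm, so 163 mm to the end stop). It starts 0 to 8 mm from fully open, needs about 2 N to slide and stays where it is left. It squares up and pushes along what lies between it and the end stop.
- fence_tab (a point): Centre of the top of the black upright tab on the fence, 81 mm above the bench. The tab is 14 mm thick (jig x), 30 mm wide (jig y) and stands 40 mm over the fence's wall, which is 14 x 70 mm and 41 mm high.
- sheet: Rigid yellow insulating sheet, 160 x 60 x 4 mm, 75 g. Origin: centre of its underside; x along its length. It starts lying flat on one of the two stands.
- board: Loose green circuit board, 160 x 60 mm, about 220 g, on the other stand at the start; either way round is right. Origin: centre of its underside; x along its length. White spacers under the ends (6 mm high, |x| 50..80 mm) carry the 3 mm board, whose top is 9 mm above the origin. Can be held across its 60 mm width at the middle.
- cradle (a point): On the loose board, 37 mm above its origin: where the capacitor's centre belongs when it lies in the cradles along the board's x. The two black V cradles are 12 mm thick, at board x = +36 and -36 mm, 46 mm wide, tops 32 mm above the board's origin.
- capacitor: Blue can capacitor, cylinder 40 mm in diameter, 110 mm long, about 160 g. Origin: its centre; x along its axis. It starts lying on the bench, free to roll.
- stand_a: Fixed low stand, 120 mm long (x), 36 mm wide, that carries the sheet at the start. Origin under its centre on the bench, z up; two black supports with tops 24 mm high. Swaps places with stand_b at random.
- stand_b: The same kind of stand, carrying the board at the start.
- multimeter: Bystander: orange multimeter lying flat, 150 x 75 x 34 mm; origin under its centre. Swaps places with the capacitor at random.
- cleaner: Bystander: white bottle, 56 mm in diameter, 130 mm tall; origin under its centre.
- screwdriver: Bystander: screwdriver lying on the bench, about 200 mm long, near the robot.
- parts_tray: Bystander: grey open parts tray, 100 x 140 x 35 mm; origin under its centre.
Not all that is in view belongs to the job. What is shaped like the board but purple is not meant. There is more than one size of the capacitor; the one meant has the size given above.

How it is judged:
By the outcome, as a careful person would: the job done as asked, in the order asked, and still so for the second after the job is handed in, with the robot touching nothing.
It also fails if it takes over 72 s, if anything falls off the work surface, if the arm or the gripper's body presses on something with over 40 N, if the wrist force passes 120 N, or if a joint passes its speed limit or range.

### The arm

A 6-joint arm with a two-finger parallel gripper is mounted at the origin on the work surface. World frame = base frame: x ahead of the robot, y to its left, z up, the work surface at z = 0. Lengths are in m, angles in rad, forces in N, time in s.
With the tool pointing down it reaches from about 0.25 to 0.8 m from the base axis. Payload 3.9 kg.
Tool frame: the origin (TCP) lies at the very end of the fingers, on their centre line; the grasp point (between the pads) lies 19 mm behind it; z points along the fingers, x is the direction in which the jaws open and shut, and the axes are right-handed (so a half turn about z gives the same grasp; the last joint's range is limited). The gripper opens to 85 mm and grips with 20 to 120 N. Pads are 22 mm wide; open, the fingers measure 114 mm over their backs; the gripper's body (76 mm by 85 mm) begins 54 mm behind the grasp point. The pads swing forward as they close: fully open they stand 13 mm farther back than shut.
Start: joints at [1.21, 0.26, -0.138, 1.173, 0, 1.571], TCP at [0.185, 0.491, 0.204] pointing down, gripper open.
Joint ranges: [-2.78, 2.78], [-0.83, 1.72], [-1.28, 1.37], [-1.9, 2.12], [-1.57, 1.48], [-3.14, 3.14]. Speed limits (rad/s): [2.57, 2.57, 3.14, 3.14, 3.14, 3.14].

### API

Orientations are given as a rotation vector (axis times angle).
In Python, from rig import read_state, get_image, camera_params, sign_off gives the robot as it stands.
- The arm moves only by the tool apply_moves, never from a script. Its argument "moves" is a list of rows, each an object with "travel": the shift along the tool's x, y, z as a fraction of full scale, a list of three; "angular": the turn, a rotation vector about the tool's x, y, z as a fraction of full scale, a list of three; "grip": the closure, from 0 (fully open) to 1 (shut). In form: [{"travel": [x, y, z], "angular": [ax, ay, az], "grip": grip}, ...]. A call has 1 to 20 rows; each row is the pose to reach, as a shift and turn from the pose measured when the call began, along the tool's axes at that moment; what a row does not reach only later rows make up. Full scale, the value 1, is 100 mm for a shift and 120 degrees for a turn. A row lasts 1/12 s, in which the tool goes at most 41.7 mm and 7.16 degrees, less where a joint would pass 70% of its speed; a pose out of reach is approached as far as the arm can. A call with a number of a shift or a turn outside -1 to 1 is refused whole. A call with a gripper value outside its range is refused whole. The fingers move at their own pace and stop on an object; the grip force is fixed at half the most. Time passes only in rows, so rows that repeat a pose let the fingers close. It gives the time, the measured TCP pose, the force and the opening at its end, in the units of the state.
- read_state(): the state, without advancing time (a new reading comes with each control period).
- get_image(name): name is "side" or "top"; returns (picture, depth): 384x512x3 uint8, red, green, blue; 384x512 float32, m along the optical axis (not along the pixel's ray), 0 where there is no reading.
- camera_params(name): a dict with "mtx" (3x3 intrinsics, pixels), "R" (3x3) and "t" (3): a world point X has camera coordinates R X + t. Camera axes: x right, y down, z forward; pixel columns grow to the right and rows downward; lengths in m; the calibration is good to about 2 mm. A picture is of the moment at which its call begins. camera_params takes no time and is no camera call.
- sign_off(): hands the job in, once; it reports no verdict.
The state is a dict: "time_s": time; "joint_pos": joint angles; "qd": joint speeds; "joint_efforts": joint torques, N m; "tool_pos": TCP position; "tool_rot": TCP orientation; "contact_force": force on the tool from outside, world axes, zero at the start; "torque": the same for the moment, N m; "width": finger opening in m.
Only numpy, scipy, OpenCV 4.12 (cv2) and the standard library are available. Lean on these libraries where they do the work, as an engineer would, in place of code of your own. Each camera call takes 0.05 s, during which the arm holds its last target. There are 200 camera calls.

## Working session

There is one attempt and no reset: what is moved stays moved. The work goes in short steps, Python scripts to look and compute and a tool call to move; the robot and the scene stay as the last step left them, time stands still between calls to the robot, and variables do not carry over. Pictures are saved under pics/ and viewed, about 8 in all and at most 12, crops included, and the job is handed in when it is done.

Besides the shell and the picture viewer there is one more tool, called after "Request:" as name([rows], argument=value, ...), one row to a line, values as JSON. apply_moves: Moves the arm, as the interface text tells. Its arguments: {"type":"object","properties":{"moves":{"type":"array","items":{"type":"object","properties":{"travel":{"type":"array","items":{"type":"number"}},"angular":{"type":"array","items":{"type":"number"}},"grip":{"type":"number"}}}}},"required":["moves"]}

```bash
mkdir -p pics
cat > h.py <<'E'
import numpy as np, cv2
from rig import *
def grab(n,tag=None):
    im,d=get_image(n); im=np.array(im); np.savez(f'pics/{n}_{tag}.npz',im=im,d=d)
    if tag: cv2.imwrite(f'pics/{n}_{tag}.png',im[...,::-1])
    return im,d
def ray(n,uv,z):
    """pixels -> world points on plane z"""
    c=camera_params(n);K,R,t=map(np.array,(c['mtx'],c['R'],c['t']))
    uv=np.atleast_2d(uv).astype(float)
    d=(np.linalg.inv(K)@np.c_[uv,np.ones(len(uv))].T).T@R; o=-R.T@t
    return o+d*((z-o[2])/d[:,2])[:,None]
def proj(n,X):
    c=camera_params(n);K,R,t=map(np.array,(c['mtx'],c['R'],c['t']))
    p=(K@(R@np.atleast_2d(X).T+t[:,None])).T; return p[:,:2]/p[:,2:]
def cloud(n,d):
    c=camera_params(n);K,R,t=map(np.array,(c['mtx'],c['R'],c['t']))
    v,u=np.mgrid[:d.shape[0],:d.shape[1]]
    P=np.stack([(u-K[0,2])/K[0,0]*d,(v-K[1,2])/K[1,1]*d,d],-1)
    return (P-t)@R
E
python3 - <<'E'
from h import *
s=read_state();print(s)
a,_=grab('top','0');b,_=grab('side','0')
for n in('top','side'):
    c=camera_params(n);print(n,c['mtx'],-np.array(c['R']).T@c['t'],c['R'])
cv2.imwrite('pics/both0.png',cv2.resize(np.vstack([a,b]),None,fx=1,fy=.78)[...,::-1]) if 0 else None
E
```

```text
{'time_s': 0.0, 'joint_pos': array([ 1.20998195e+00,  2.60665409e-01, -1.39402084e-01,  1.17271364e+00,
       -1.70899607e-06,  1.57079640e+00]), 'qd': array([-0.00152536,  0.00083211,  0.00041169,  0.00149538,  0.00125231,
        0.00097194]), 'joint_efforts': array([ 3.67101084e-04, -4.05675852e+01,  2.53922957e+01,  1.86987425e-02,
       -2.23233720e-06,  1.66084669e-05]), 'tool_pos': array([0.18507658, 0.49048451, 0.20276224]), 'tool_rot': array([ 2.58305222e+00,  1.78615190e+00, -2.56190526e-03]), 'contact_force': array([ 0.89195161, -1.27778639, -0.22985303]), 'torque': array([-0.04174908, -0.03332871, -0.02716197]), 'width': 0.08504871046700908}
top [[372.45380201   0.         254.32418303]
 [  0.         372.45380201 194.35959168]
 [  0.           0.           1.        ]] [ 0.35588678 -0.07330981  1.08942839] [[ 0.0210998  -0.9994122   0.02701968]
 [-0.98577382 -0.02530414 -0.16616161]
 [ 0.16674765 -0.02312931 -0.98572829]]
side [[418.94002964   0.         260.85058597]
 [  0.         418.94002964 191.73071805]
 [  0.           0.           1.        ]] [ 0.1970304  -1.10174731  0.71118699] [[ 0.95906051 -0.28284948  0.01411056]
 [-0.13309803 -0.49415607 -0.85912437]
 [ 0.2499757   0.82207417 -0.51157228]]
```

View pics/top_0.png

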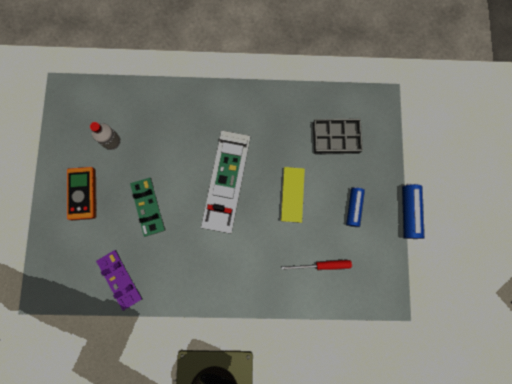

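View pics/side_0.png

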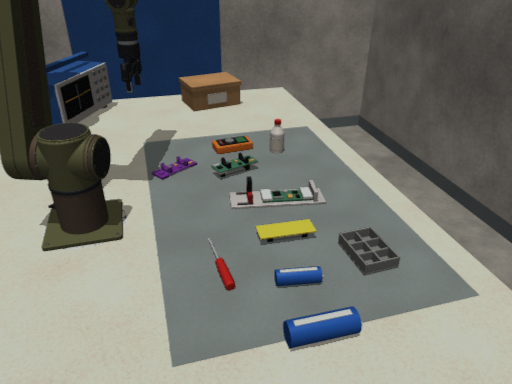

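The top view shows these candidates:
- **Sheet:** yellow at (292,195), the only one.
- **Loose board:** green at (147,207). The purple one at (120,280) is not meant, and the green at (228,170) is screwed to the jig.
- **Capacitor:** the small blue can at (356,207), about 38 px or 110 mm. The one at (414,211), about 55 px or 160 mm, is too big.

The fence is red at (218,210) and the end stop is at (233,141). Next I'll measure and view one enlarged crop.

```bash
cat >> h.py <<'E'
def hsv(im): return cv2.cvtColor(im,cv2.COLOR_RGB2HSV)
def blob(m,roi):
    x0,y0,x1,y1=roi; k=np.zeros(m.shape,np.uint8); k[y0:y1,x0:x1]=m[y0:y1,x0:x1]
    n,l,s,c=cv2.connectedComponentsWithStats(k,connectivity=8)
    i=1+np.argmax(s[1:,4]); return (l==i)
def rect(n,mask,z):
    """contour -> plane z -> minAreaRect: centre, long side, short side, yaw of long side"""
    c=max(cv2.findContours(mask.astype(np.uint8),cv2.RETR_EXTERNAL,cv2.CHAIN_APPROX_NONE)[0],key=len)[:,0]
    P=ray(n,c,z)[:,:2]; (cx,cy),(w,h),a=cv2.minAreaRect((P*1000).astype(np.float32))
    if w<h: w,h,a=h,w,a+90
    a=(a+90)%180-90
    return np.round([cx,cy,w,h,a],1)
E
python3 - <<'E'
from h import *
z=np.load('pics/top_0.npz');im,d=z['im'],z['d'];H=hsv(im);h,s,v=H[...,0],H[...,1],H[...,2]
Z=np.load('pics/side_0.npz');im2,d2=Z['im'],Z['d'];H2=hsv(im2)
C=cloud('top',d)
yel=lambda H:(H[...,0]>22)&(H[...,0]<35)&(H[...,1]>150)
blu=lambda H:(H[...,0]>105)&(H[...,0]<128)&(H[...,1]>140)
grn=lambda H:(H[...,0]>45)&(H[...,0]<90)&(H[...,1]>80)
m=blob(yel(H),(270,150,320,240));print('sheet',rect('top',m,.028),m.sum(),'z',np.median(C[m][:,2]))
m=blob(yel(H2),(250,210,330,250));print('sheet side',rect('side',m,.028))
m=blob(cv2.morphologyEx(blu(H).astype(np.uint8),cv2.MORPH_CLOSE,np.ones((7,7))),(340,180,372,240));print('cap',rect('top',m,.025),'zmax',np.percentile(C[m][:,2],95))
m=blob(cv2.morphologyEx(blu(H2).astype(np.uint8),cv2.MORPH_CLOSE,np.ones((7,7))),(265,260,335,292));print('cap side',rect('side',m,.02))
m=blob(cv2.morphologyEx(blu(H).astype(np.uint8),cv2.MORPH_CLOSE,np.ones((7,7))),(395,170,435,250));print('bigcap',rect('top',m,.025))
m=blob(cv2.morphologyEx(grn(H).astype(np.uint8),cv2.MORPH_CLOSE,np.ones((5,5))),(125,170,170,245));print('board',rect('top',m,.033),'z',np.percentile(C[m][:,2],[10,50,90]))
m=blob(cv2.morphologyEx(grn(H).astype(np.uint8),cv2.MORPH_CLOSE,np.ones((5,5))),(205,140,245,195));print('jigboard',rect('top',m,.017),)
w=(s<45)&(v>120); m=blob(cv2.morphologyEx(w.astype(np.uint8),cv2.MORPH_CLOSE,np.ones((9,9))),(190,120,260,245));print('jig',rect('top',m,.008),m.sum())
print('proj arm',proj('top',[.185,.49,.2]))
a=cv2.resize(im[120:245,115:265],None,fx=4,fy=4,interpolation=cv2.INTER_CUBIC)
b=cv2.resize(im[150:240,335:385],None,fx=4,fy=4,interpolation=cv2.INTER_CUBIC); 
o=np.zeros((500,800,3),np.uint8);o[:,:600]=a;o[:360,600:]=b
cv2.imwrite('pics/c1.png',o[...,::-1])
E
```

```text
sheet [ 539.5 -208.4  156.3   58.5   -2.9] 1065 z 0.026764100832786384
sheet side [ 539.9 -216.   158.    65.2   -2.6]
cap [ 508.4 -391.9  112.3   37.6   -8.9] zmax 0.04116166041570522
cap side [ 510.6 -396.1  116.5   53.8   -9.6]
bigcap [ 499.5 -560.2  154.4   56.8   -0.9]
board [492.7 206.7 158.6  58.7  18.6] z [0.02960681 0.03273662 0.0407403 ]
jigboard [609.1 -18.3  94.7  55.6  -9.4]
jig [561.7 -24.8 339.1 167.8   1.3] 3082
proj arm [[ -9.05524044 329.02919758]]
```

View pics/c1.png

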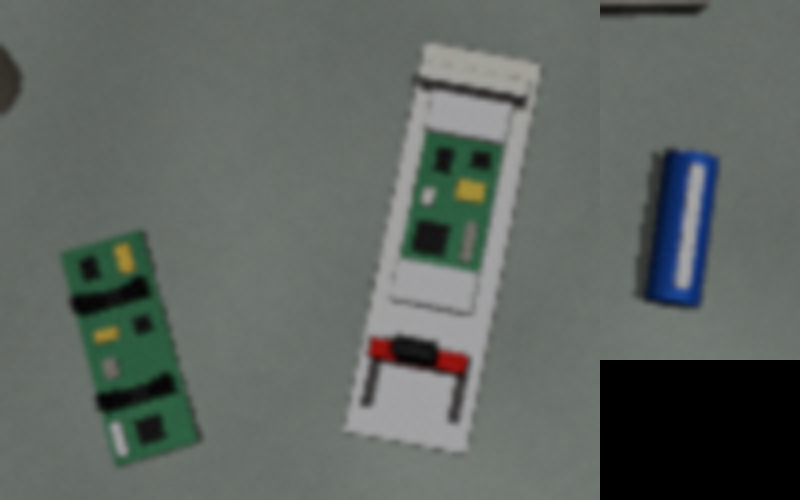

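The crop confirms the choice: a green board with two black V cradles, the small blue can, and the jig with the red fence partly open. Next I'll refine the jig pose and write a move calculator.

```bash
cat >> h.py <<'E'
from scipy.spatial.transform import Rotation as Ro
def plan(targets,start=None):
    """targets: (x,y,z,yaw_of_tool_x deg), m; prints tool-frame travel (100mm units) & angular (120deg units), split so |travel|<=1"""
    if start is None:
        s=read_state();p=np.array(s['tool_pos']);R=Ro.from_rotvec(s['tool_rot'])
        print('t',round(s['time_s'],2),'p',np.round(p,4),'q',np.round(s['joint_pos'],2),'F',np.round(s['contact_force'],1),'w',round(s['width'],4),'yaw',round(np.degrees(np.arctan2(*R.as_matrix()[[1,0],0])),1))
    else: p,R=start
    for x,y,z,a in targets:
        T=np.array([x,y,z]); c,s_=np.cos(np.radians(a)),np.sin(np.radians(a))
        RT=Ro.from_matrix(np.array([[c,s_,0],[s_,-c,0],[0,0,-1]]))
        while 1:
            tr=R.inv().apply(T-p)/.1; an=(R.inv()*RT).as_rotvec()/np.radians(120); k=max(1,np.abs(tr).max())
            q=p+(T-p)/k
            print('->',np.round(q,3),'travel',np.round(tr/k,3).tolist(),'ang',np.round(an,3).tolist(),'rows',int(np.ceil(max(np.linalg.norm(tr/k)*100/41.7,np.degrees(np.linalg.norm(an)*np.radians(120))/7.16)))+1)
            p,R=q,RT
            if k==1: break
def jigw(x,y,J): # jig mm -> world mm; J=(cx,cy,yawdeg)
    c,s=np.cos(np.radians(J[2])),np.sin(np.radians(J[2])); return np.array([J[0]+c*x-s*y,J[1]+s*x+c*y])
E
python3 - <<'E'
from h import *
z=np.load('pics/top_0.npz');im,d=z['im'],z['d'];H=hsv(im);v=H[...,2].astype(int)
m=blob(((v>140)&(H[...,1]<50)|(H[...,1]>110)).astype(np.uint8),(195,122,255,240))
print('jig',rect('top',m,.008),m.sum())
# plate side edges: per row left/right extent, at sub-threshold
b=[]
for r in range(140,226):
    c=np.where(m[r])[0]; b.append((r,c.min(),c.max()))
b=np.array(b)
for k in(1,2):
    P=ray('top',np.c_[b[:,k]+(-.5 if k==1 else .5),b[:,0]],.008)*1000
    f=cv2.fitLine(P[:,:2].astype(np.float32),cv2.DIST_HUBER,0,.01,.01).ravel(); dd=f[:2]*np.sign(f[0])
    print('edge yaw',np.degrees(np.arctan2(dd[1],dd[0])),'y at x=600',f[3]+(600-f[2])*dd[1]/dd[0])
red=((H[...,0]<8)|(H[...,0]>172))&(H[...,1]>130); m=blob(red.astype(np.uint8),(195,195,245,225)); print('fence red top z41',rect('top',m,.041))
Z=np.load('pics/side_0.npz');H2=hsv(Z['im'])
g=(H2[...,0]>45)&(H2[...,0]<90)&(H2[...,1]>80)
m=blob(cv2.morphologyEx(g.astype(np.uint8),cv2.MORPH_CLOSE,np.ones((5,5))),(255,183,318,206));print('jigboard side',rect('side',m,.017))
print('stand board side', rect('side',blob(cv2.morphologyEx(g.astype(np.uint8),cv2.MORPH_CLOSE,np.ones((5,5))),(205,150,262,178)),.033))
plan([(.54,-.21,.13,87.2)])
E
```

```text
jig [560.6 -10.5 261.8  87.9  -9.3] 1604Traceback (most recent call last):
  File "<stdin>", line 8, in <module>
    return umr_minimum(a, axis, None, out, keepdims, initial, where)
ValueError: zero-size array to reduction operation minimum which has no identity
```

Run:
```python
from h import *
z=np.load('pics/top_0.npz');im,d=z['im'],z['d'];H=hsv(im);v=H[...,2].astype(int)
m=blob(((v>140)&(H[...,1]<50)|(H[...,1]>110)).astype(np.uint8),(195,122,255,240))
b=np.array([(r,np.where(m[r])[0].min(),np.where(m[r])[0].max()) for r in range(150,226) if m[r].any()])
for k in(1,2):
    P=ray('top',np.c_[b[:,k]+(-.5 if k==1 else .5),b[:,0]],.008)*1000
    f=cv2.fitLine(P[:,:2].astype(np.float32),cv2.DIST_HUBER,0,.01,.01).ravel(); dd=f[:2]*np.sign(f[0])
    print('edge yaw',np.degrees(np.arctan2(dd[1],dd[0])),'y at x=600',f[3]+(600-f[2])*dd[1]/dd[0])
c=max(cv2.findContours(m.astype(np.uint8),cv2.RETR_EXTERNAL,cv2.CHAIN_APPROX_NONE)[0],key=len)[:,0]
P=ray('top',c,.008)[:,:2]*1000; J0=(609,-18,-9.4); u=(P-J0[:2])@np.array([np.cos(np.radians(-9.4)),np.sin(np.radians(-9.4))]); print('jig x extents about J0',u.min(),u.max())
red=((H[...,0]<8)|(H[...,0]>172))&(H[...,1]>130); mr=blob(red.astype(np.uint8),(195,195,245,225)); print('fence red top z41',rect('top',mr,.041))
Z=np.load('pics/side_0.npz');H2=hsv(Z['im'])
g=(H2[...,0]>45)&(H2[...,0]<90)&(H2[...,1]>80); g=cv2.morphologyEx(g.astype(np.uint8),cv2.MORPH_CLOSE,np.ones((5,5)))
print('jigboard side',rect('side',blob(g,(255,183,318,206)),.017),'board side',rect('side',blob(g,(205,150,262,178)),.033))
plan([(.54,-.21,.13,87.2)])
```

```text
edge yaw -9.286442 y at x=600 27.57098
edge yaw -9.138637 y at x=600 -61.31744
jig x extents about J0 -179.90126831796948 81.91750237411145
fence red top z41 [486.1 -21.5  23.4  13.1  77.3]
jigboard side [606.7 -29.9  97.9  60.9  -9.2] board side [498.1 190.3 159.   80.3  19.7]
t 0.1 p [0.1851 0.4906 0.2029] q [ 1.21  0.26 -0.14  1.17 -0.    1.57] F [-0.   0.6 -0.3] w 0.0852 yaw 69.3
-> [0.246 0.37  0.19 ] travel [-0.915, 1.0, 0.127] ang [-0.0, 0.001, -0.149] rows 5
-> [0.298 0.267 0.18 ] travel [-1.0, 0.57, 0.107] ang [0.0, 0.0, 0.0] rows 4
-> [0.35  0.164 0.169] travel [-1.0, 0.57, 0.107] ang [0.0, 0.0, 0.0] rows 4
-> [0.402 0.062 0.158] travel [-1.0, 0.57, 0.107] ang [0.0, 0.0, 0.0] rows 4
-> [ 0.454 -0.041  0.148] travel [-1.0, 0.57, 0.107] ang [0.0, 0.0, 0.0] rows 4
-> [ 0.506 -0.144  0.137] travel [-1.0, 0.57, 0.107] ang [0.0, 0.0, 0.0] rows 4
-> [ 0.54 -0.21  0.13] travel [-0.646, 0.368, 0.069] ang [0.0, 0.0, 0.0] rows 3
```

Request:
apply_moves([
  {"travel": [-0.915,1.0,0.1],"angular": [0,0,-0.149],"grip": 0},
  {"travel": [-0.915,1.0,0.1],"angular": [0,0,-0.149],"grip": 0},
  {"travel": [-0.915,1.0,0.1],"angular": [0,0,-0.149],"grip": 0},
  {"travel": [-0.915,1.0,0.1],"angular": [0,0,-0.149],"grip": 0},
])

```text
time_s: 0.43
tool_pos: [0.2465, 0.3645, 0.192]
tool_rot: [2.272, 2.164, -0.009]
contact_force: [-0.1, -0.6, 0.1]
width: 0.085
```

Request:
apply_moves([
  {"travel": [-1.0,0.57,0],"angular": [0,0,0],"grip": 0},
  {"travel": [-1.0,0.57,0],"angular": [0,0,0],"grip": 0},
  {"travel": [-1.0,0.57,0],"angular": [0,0,0],"grip": 0},
])

```text
time_s: 0.68
tool_pos: [0.2986, 0.2596, 0.1922]
tool_rot: [2.271, 2.165, -0.011]
contact_force: [-0.0, -0.0, 0.2]
width: 0.0854
```

```bash
python3 -c "
from h import *
plan([(.54,-.21,.10,87.2)])"
```

```text
t 0.68 p [0.2986 0.2596 0.1922] q [ 0.72  0.05 -0.43  1.1  -0.    0.77] F [-0.  -0.   0.2] w 0.0854 yaw 87.3
-> [0.351 0.157 0.172] travel [-1.0, 0.577, 0.209] ang [-0.001, 0.004, 0.0] rows 4
-> [0.404 0.054 0.152] travel [-1.0, 0.578, 0.202] ang [0.0, 0.0, 0.0] rows 4
-> [ 0.457 -0.049  0.132] travel [-1.0, 0.578, 0.202] ang [0.0, 0.0, 0.0] rows 4
-> [ 0.51  -0.151  0.112] travel [-1.0, 0.578, 0.202] ang [0.0, 0.0, 0.0] rows 4
-> [ 0.54 -0.21  0.1 ] travel [-0.572, 0.33, 0.115] ang [0.0, 0.0, 0.0] rows 3
```

Request:
apply_moves([
  {"travel": [-1.0,0.578,0],"angular": [0,0.004,0],"grip": 0},
  {"travel": [-1.0,0.578,0],"angular": [0,0.004,0],"grip": 0},
  {"travel": [-1.0,0.578,0],"angular": [0,0.004,0],"grip": 0},
])

```text
time_s: 0.93
tool_pos: [0.3517, 0.1545, 0.1927]
tool_rot: [-2.274, -2.166, 0.002]
contact_force: [1.1, -0.0, 0.2]
width: 0.0852
```

Request:
apply_moves([
  {"travel": [-1.0,0.578,0],"angular": [0,0,0],"grip": 0},
  {"travel": [-1.0,0.578,0],"angular": [0,0,0],"grip": 0},
  {"travel": [-1.0,0.578,0],"angular": [0,0,0],"grip": 0},
])

```text
time_s: 1.18
tool_pos: [0.405, 0.0492, 0.1925]
tool_rot: [-2.275, -2.165, 0.002]
contact_force: [1.1, 0.6, 0.3]
width: 0.0855
```

Request:
apply_moves([
  {"travel": [-1.0,0.578,0],"angular": [0,0,0],"grip": 0},
  {"travel": [-1.0,0.578,0],"angular": [0,0,0],"grip": 0},
  {"travel": [-1.0,0.578,0],"angular": [0,0,0],"grip": 0},
])

```text
time_s: 1.43
tool_pos: [0.4584, -0.0562, 0.1922]
tool_rot: [-2.277, -2.164, 0.002]
contact_force: [0.8, 0.4, 0.3]
width: 0.0858
```

Request:
apply_moves([
  {"travel": [-1.0,0.578,0.4],"angular": [0,0,0],"grip": 0},
  {"travel": [-1.0,0.578,0.4],"angular": [0,0,0],"grip": 0},
  {"travel": [-1.0,0.578,0.4],"angular": [0,0,0],"grip": 0},
  {"travel": [-1.0,0.578,0.4],"angular": [0,0,0],"grip": 0},
])

```text
time_s: 1.77
tool_pos: [0.5128, -0.1646, 0.1489]
tool_rot: [2.283, 2.157, -0.006]
contact_force: [1.0, 0.3, 0.2]
width: 0.0854
```

```bash
python3 -c "
from h import *
plan([(.54,-.21,.09,87.2)])"
```

```text
t 1.77 p [ 0.5128 -0.1646  0.1489] q [-0.31  0.31 -0.21  1.05 -0.   -0.25] F [1.  0.3 0.2] w 0.0854 yaw 86.7
-> [ 0.54 -0.21  0.09] travel [-0.436, 0.299, 0.589] ang [-0.001, 0.001, -0.004] rows 3
```

Go above the sheet, then look close.

Request:
apply_moves([
  {"travel": [-0.436,0.299,0.589],"angular": [0,0,-0.004],"grip": 0},
  {"travel": [-0.436,0.299,0.589],"angular": [0,0,-0.004],"grip": 0},
  {"travel": [-0.436,0.299,0.589],"angular": [0,0,-0.004],"grip": 0},
  {"travel": [-0.436,0.299,0.589],"angular": [0,0,-0.004],"grip": 0},
])

```text
time_s: 2.1
tool_pos: [0.5382, -0.2099, 0.0872]
tool_rot: [-2.272, -2.162, 0.01]
contact_force: [-0.4, 0.9, -0.3]
width: 0.0855
```

Run:
```python
from h import *
plan([(.54,-.21,.014,87.2)])
a,_=grab('side','1');b,_=grab('top','1')
o=np.zeros((600,800,3),np.uint8)
o[:,:400]=cv2.resize(a[130:280,230:330],(400,600),interpolation=cv2.INTER_CUBIC);o[:,400:]=cv2.resize(b[120:270,240:340],(400,600),interpolation=cv2.INTER_CUBIC)
cv2.imwrite('pics/c2.png',o[...,::-1])
```

```text
t 2.1 p [ 0.5382 -0.2099  0.0872] q [-0.37  0.42 -0.21  0.95 -0.   -0.32] F [-0.4  0.9 -0.3] w 0.0855 yaw 87.1
-> [ 0.54  -0.21   0.014] travel [0.001, 0.024, 0.732] ang [-0.004, 0.0, -0.001] rows 3
```

View pics/c2.png

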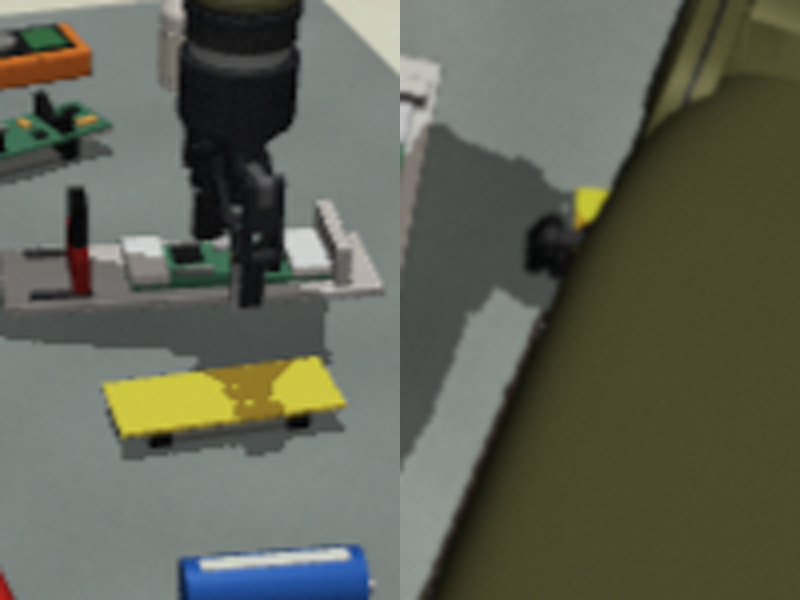

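The side view shows the gripper over the sheet's middle (sheet centre near side pixel (286,229)). The arm blocks the top view. The two estimates agree to within the jaw clearance, so I'll descend and grip.

Request:
apply_moves([
  {"travel": [0,0.02,0.4],"angular": [-0.004,0,0],"grip": 0},
  {"travel": [0,0.02,0.6],"angular": [-0.004,0,0],"grip": 0},
  {"travel": [0,0.02,0.73],"angular": [-0.004,0,0],"grip": 0},
  {"travel": [0,0.02,0.73],"angular": [-0.004,0,0],"grip": 0},
  {"travel": [0,0.02,0.73],"angular": [-0.004,0,0],"grip": 0},
])

```text
time_s: 2.62
tool_pos: [0.541, -0.2085, 0.0182]
tool_rot: [2.269, 2.165, 0.003]
contact_force: [-0.7, 0.5, 1.0]
width: 0.0854
```

Request:
apply_moves([
  {"travel": [0,0,0],"angular": [0,0,0],"grip": 1},
  {"travel": [0,0,0],"angular": [0,0,0],"grip": 1},
  {"travel": [0,0,0],"angular": [0,0,0],"grip": 1},
  {"travel": [0,0,0],"angular": [0,0,0],"grip": 1},
  {"travel": [0,0,0],"angular": [0,0,0],"grip": 1},
  {"travel": [0,0,0],"angular": [0,0,0],"grip": 1},
])

```text
time_s: 3.12
tool_pos: [0.5412, -0.2086, 0.0186]
tool_rot: [2.269, 2.165, 0.003]
contact_force: [0.6, 0.1, -0.2]
width: 0.0119
```

Run:
```python
from h import *
plan([(.54,-.21,.112,87.2)])
a,_=grab('side','2')
cv2.imwrite('pics/c3.png',cv2.resize(a[170:260,230:340],None,fx=6,fy=6,interpolation=cv2.INTER_CUBIC)[...,::-1])
```

```text
t 3.12 p [ 0.5412 -0.2086  0.0186] q [-0.37  0.48 -0.31  0.77 -0.   -0.32] F [ 0.6  0.1 -0.2] w 0.0119 yaw 87.3
-> [ 0.54  -0.21   0.112] travel [-0.017, -0.006, -0.934] ang [0.003, 0.001, 0.001] rows 4
```

View pics/c3.png

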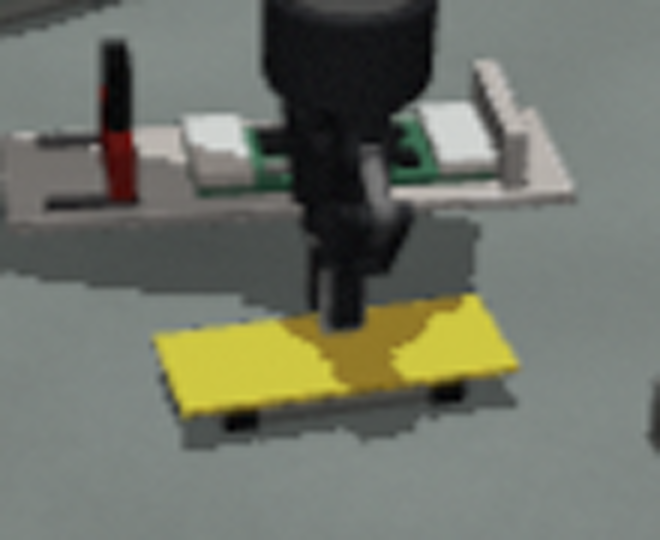

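Run:
```python
from h import *
im=np.load('pics/side_2.npz')['im']
print('tip on sheet plane',ray('side',[343/6+230,328/6+170],.028),'on z.021',ray('side',[343/6+230,328/6+170],.021))
c=np.array([[155,336],[478,294],[519,368],[185,412]])/6+[230,170]
P=ray('side',c,.028)*1000; print(P.round(1),P.mean(0)); print('tcp px',proj('side',read_state()['tool_pos']))
```

```text
tip on sheet plane [[ 0.55119775 -0.1973452   0.028     ]] on z.021 [[ 0.55482658 -0.18807861  0.021     ]]
[[ 464.2 -180.2   28. ]
 [ 623.3 -187.8   28. ]
 [ 618.8 -248.7   28. ]
 [ 461.2 -240.    28. ]] [ 541.87101396 -214.1966203    28.        ]
tcp px [[284.94934806 230.25324252]]
```

Run:
```python
from h import *
print('t',read_state()['time_s'],read_state()['width'])
for z in(.087,.095,.1,.105,.11,.12): print(z,ray('side',[292.5,206],z).round(4))
for z in(.02,.028,.035,.04): print(z,ray('side',[287,224.7],z).round(4))
```

```text
t 3.1667 0.004662098199273114
0.087 [[ 0.5646 -0.1953  0.087 ]]
0.095 [[ 0.5599 -0.2069  0.095 ]]
0.1 [[ 0.557  -0.2142  0.1   ]]
0.105 [[ 0.554  -0.2214  0.105 ]]
0.11 [[ 0.5511 -0.2287  0.11  ]]
0.12 [[ 0.5452 -0.2432  0.12  ]]
0.02 [[ 0.5548 -0.1868  0.02  ]]
0.028 [[ 0.5507 -0.1974  0.028 ]]
0.035 [[ 0.5471 -0.2066  0.035 ]]
0.04 [[ 0.5445 -0.2133  0.04  ]]
```

Request:
apply_moves([
  {"travel": [0,0,-0.4],"angular": [0,0,0],"grip": 1},
  {"travel": [0,0,-0.6],"angular": [0,0,0],"grip": 1},
  {"travel": [0,0,-0.6],"angular": [0,0,0],"grip": 1},
  {"travel": [0,0,-0.6],"angular": [0,0,0],"grip": 1},
])

```text
time_s: 3.5
tool_pos: [0.5421, -0.209, 0.0797]
tool_rot: [2.267, 2.163, 0.005]
contact_force: [-0.6, -0.1, -0.7]
width: 0.0003
```

Run:
```python
from h import *
s=read_state();print(s['tool_pos'],s['width'],s['contact_force'])
a,_=grab('side','3')
cv2.imwrite('pics/c4.png',cv2.resize(a[170:260,230:340],None,fx=6,fy=6,interpolation=cv2.INTER_CUBIC)[...,::-1])
H=hsv(a);m=blob(((H[...,0]>22)&(H[...,0]<35)&(H[...,1]>150)).astype(np.uint8),(240,205,330,250));print(rect('side',m,.028),'tcp px',proj('side',s['tool_pos']))
```

```text
[ 0.54208711 -0.20898653  0.07973036] 0.00032242208136955405 [-0.61337268 -0.14083797 -0.68431883]
[ 540.  -215.5  158.1   67.7   -3.2] tcp px [[286.32072648 212.0363775 ]]
```

View pics/c4.png

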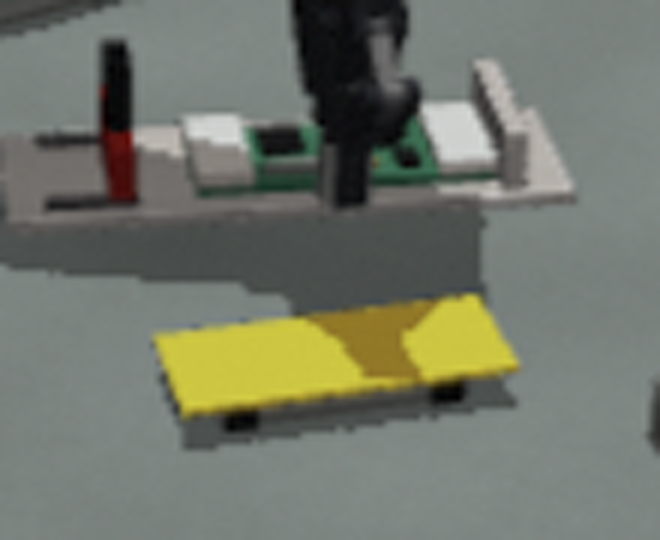

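Run:
```python
from h import *
d=np.load('pics/side_3.npz')['d'];C=cloud('side',d)
for r in range(192,210,2): print(r,[np.round(C[r,c]*1000).astype(int).tolist() for c in(285,287,289)])
dt=np.load('pics/top_1.npz')['d'];Ct=cloud('top',dt)
print('top finger',[np.round(Ct[r,c]*1000).astype(int).tolist() for r in(176,181,186) for c in(273,277,281)])
print(proj('top',[.54,-.16,.1]), 'sheet depth pts side',np.round(C[235,275]*1000),'bench',np.round(C[250,250]*1000))
```

```text
192 [[525, -237, 162], [527, -246, 167], [529, -253, 171]]
194 [[533, -215, 142], [528, -244, 160], [535, -241, 157]]
196 [[532, -219, 138], [536, -225, 141], [542, -222, 139]]
198 [[531, -222, 134], [538, -219, 131], [542, -224, 134]]
200 [[533, -218, 125], [536, -226, 130], [541, -225, 128]]
202 [[532, -220, 120], [538, -222, 121], [543, -223, 120]]
204 [[535, -215, 111], [540, -217, 111], [544, -220, 112]]
206 [[592, -65, 1], [599, -66, 1], [605, -68, 1]]
208 [[589, -74, 0], [595, -76, 0], [600, -80, 2]]
top finger [[598, -154, -2], [546, -146, 233], [550, -157, 218], [540, -139, 203], [534, -146, 234], [536, -156, 225], [529, -140, 196], [528, -149, 202], [531, -160, 187]]
[[277.8941265  188.85585949]] sheet depth pts side [ 502. -237.   30.] bench [ 429. -246.    1.]
```

The picture shows the closed tips at side px (288,204). Depth puts them about 25 mm above the reported TCP, so the fingers closed above the sheet. The sheet did not move. I'll open, descend to TCP z≈0 and measure the tip height by depth.

Request:
apply_moves([
  {"travel": [0,0.0,0],"angular": [0,0,0],"grip": 0},
  {"travel": [0,0.0,0],"angular": [0,0,0],"grip": 0},
  {"travel": [0,0,0.0],"angular": [0,0,0],"grip": 0},
  {"travel": [0,0,0],"angular": [0,0,0],"grip": 0},
  {"travel": [0,0,0],"angular": [0,0,0],"grip": 0},
  {"travel": [0.02,0,0.3],"angular": [0,0,0],"grip": 0},
  {"travel": [0.02,0,0.6],"angular": [0,0,0],"grip": 0},
  {"travel": [0.02,0,0.8],"angular": [0,0,0],"grip": 0},
  {"travel": [0.02,0,0.8],"angular": [0,0,0],"grip": 0},
  {"travel": [0.02,0,0.8],"angular": [0,0,0],"grip": 0},
  {"travel": [0.02,0,0.8],"angular": [0,0,0],"grip": 0},
])

```text
time_s: 4.47
tool_pos: [0.5422, -0.2071, -0.0006]
tool_rot: [2.268, 2.164, 0.004]
contact_force: [0.4, 0.1, 0.3]
width: 0.0855
```

Run:
```python
from h import *
a,d=grab('side','4');C=cloud('side',d)
s=read_state();print(s['tool_pos'],s['width'],s['contact_force'])
q=(C[...,1]<-.235)&(C[...,1]>-.275)&(abs(C[...,0]-.54)<.03)&(C[...,2]>.036)&(C[...,2]<.2)&(hsv(a)[...,2]<110)
ys,xs=np.where(q);print('near finger bottom row',ys.max(),np.sort(C[q][:,2])[:8].round(3))
for r in range(ys.max()-6,ys.max()+5,2): print(r,[np.round(C[r,c]*1000).astype(int).tolist() for c in(286,289,292)], a[r,289])
cv2.imwrite('pics/c5.png',cv2.resize(a[150:260,230:340],None,fx=5,fy=5,interpolation=cv2.INTER_CUBIC)[...,::-1])
```

```text
[ 5.42825626e-01 -2.07302347e-01 -7.63740992e-05] 0.08566840341398828 [0.6759304  0.29526199 0.92060323]
near finger bottom row 234 [0.04  0.041 0.041 0.043 0.044 0.045 0.045 0.046]
228 [[528, -249, 56], [531, -263, 66], [539, -264, 65]] [36 36 37]
230 [[527, -252, 52], [531, -263, 59], [540, -264, 59]] [31 30 31]
232 [[528, -250, 44], [531, -265, 54], [539, -267, 54]] [31 30 31]
234 [[534, -236, 26], [534, -259, 43], [549, -242, 28]] [82 76 62]
236 [[541, -219, 6], [549, -222, 7], [558, -223, 6]] [82 80 68]
238 [[540, -223, 2], [548, -226, 3], [557, -225, 0]] [65 67 64]
```

View pics/c5.png

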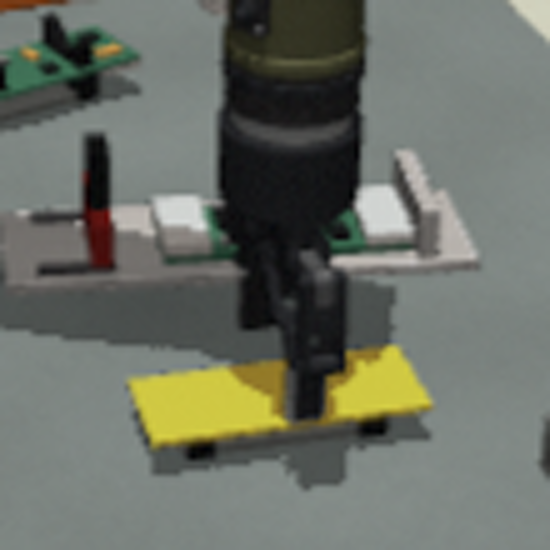

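The near finger tip (crop (305,418), row 233) sits at about 46 mm by depth with TCP z=0. So the reported z runs about 30 mm low, while x and y agree. I'll go down further with a force check, then measure again.

Request:
apply_moves([
  {"travel": [-0.03,0,0.12],"angular": [0,0,0],"grip": 0},
  {"travel": [-0.03,0,0.22],"angular": [0,0,0],"grip": 0},
  {"travel": [-0.03,0,0.25],"angular": [0,0,0],"grip": 0},
  {"travel": [-0.03,0,0.25],"angular": [0,0,0],"grip": 0},
  {"travel": [-0.03,0,0.25],"angular": [0,0,0],"grip": 0},
])

```text
time_s: 4.93
tool_pos: [0.5423, -0.2102, -0.0255]
tool_rot: [2.268, 2.163, 0.004]
contact_force: [-0.3, -0.4, -0.3]
width: 0.0854
```

```bash
cat >> h.py <<'E'
def tip(tag,x,y,tol=.03):
    """height profile of near finger (dark pixels near world x,y) in side depth"""
    a,d=grab('side',tag);C=cloud('side',d);s=read_state()
    q=(abs(C[...,1]-y)<.02)&(abs(C[...,0]-x)<tol)&(C[...,2]>.008)&(C[...,2]<.2)&(hsv(a)[...,2]<60)
    ys,xs=np.where(q);print('tcp',s['tool_pos'].round(4),'w',round(s['width'],4),'F',s['contact_force'].round(1))
    for r in range(ys.max()-5,ys.max()+1):
        k=q[r]; print(r,k.sum(),np.where(k)[0][[0,-1]] if k.any() else '',np.median(C[r][k],0).round(3) if k.any() else '')
    return a,C
E
python3 -c "
from h import *
tip('5',.541,-.262)"
```

```text
tcp [ 0.5427 -0.2103 -0.0252] w 0.0855 F [ 0.2 -0.5  0.2]
236 6 [289 294] [ 0.538 -0.268  0.042]
237 6 [289 294] [ 0.538 -0.266  0.037]
238 7 [286 294] [ 0.536 -0.266  0.034]
239 6 [289 294] [ 0.539 -0.265  0.03 ]
240 6 [289 294] [ 0.539 -0.267  0.028]
241 5 [289 293] [ 0.538 -0.266  0.024]
```

Request:
apply_moves([
  {"travel": [0,0,0.02],"angular": [0,0,0],"grip": 1},
  {"travel": [0,0,0.02],"angular": [0,0,0],"grip": 1},
  {"travel": [0,0,0.02],"angular": [0,0,0],"grip": 1},
  {"travel": [0,0,0.02],"angular": [0,0,0],"grip": 1},
  {"travel": [0,0,0.02],"angular": [0,0,0],"grip": 1},
  {"travel": [0,0,0.02],"angular": [0,0,0],"grip": 1},
])

```text
time_s: 5.48
tool_pos: [0.5428, -0.2103, -0.0267]
tool_rot: [2.267, 2.163, 0.005]
contact_force: [-1.7, 0.5, 4.4]
width: 0.058
```

```bash
python3 -c "
from h import *
tip('6',.541,-.25)
J=(609,-18.3,-9.2)
x,y=jigw(-3,0,J)/1000
print(x,y);s=read_state()
plan([(.542,-.21,.1,87.2),(x,y,.1,80.8)])"
```

```text
tcp [ 0.5428 -0.2103 -0.0267] w 0.0582 F [-2.1  0.5  4. ]
236 6 [287 292] [ 0.538 -0.255  0.031]
237 6 [287 292] [ 0.538 -0.254  0.028]
238 6 [287 292] [ 0.538 -0.255  0.025]
239 6 [287 292] [ 0.539 -0.253  0.02 ]
240 6 [287 292] [ 0.539 -0.253  0.018]
241 4 [288 291] [ 0.539 -0.252  0.013]
0.606038591204781 -0.017820356436924496
t 5.53 p [ 0.5428 -0.2103 -0.0267] q [-0.37  0.54 -0.36  0.67 -0.   -0.32] F [-2.1  0.5  4. ] w 0.0582 yaw 87.3
-> [ 0.542 -0.21   0.073] travel [-0.001, 0.002, -1.0] ang [0.004, 0.001, 0.001] rows 4
-> [ 0.542 -0.21   0.1  ] travel [0.001, -0.002, -0.267] ang [0.0, 0.0, 0.0] rows 2
-> [ 0.575 -0.111  0.1  ] travel [1.0, 0.28, 0.0] ang [0.0, 0.0, 0.053] rows 4
-> [ 0.606 -0.018  0.1  ] travel [0.975, 0.158, 0.0] ang [0.0, 0.0, 0.0] rows 4
```

Gripped (58 mm). The tips reach down to about 15 mm, so I'll regrip 5 mm higher to keep clear of the lower board when setting down.

Request:
apply_moves([
  {"travel": [0,0,0],"angular": [0,0,0],"grip": 0.0},
  {"travel": [0,0,0],"angular": [0,0,0],"grip": 0},
  {"travel": [0,0,0],"angular": [0,0,0],"grip": 0},
  {"travel": [-0.02,0,-0.05],"angular": [0,0,0],"grip": 0},
  {"travel": [-0.02,0,-0.05],"angular": [0,0,0],"grip": 0},
  {"travel": [-0.02,0,-0.05],"angular": [0,0,0],"grip": 1},
  {"travel": [-0.02,0,-0.05],"angular": [0,0,0],"grip": 1},
  {"travel": [-0.02,0,-0.05],"angular": [0,0,0],"grip": 1},
  {"travel": [-0.02,0,-0.05],"angular": [0,0,0],"grip": 1},
  {"travel": [-0.02,0,-0.05],"angular": [0,0,0],"grip": 1},
  {"travel": [-0.02,0,-0.05],"angular": [0,0,0],"grip": 1},
])

```text
time_s: 6.45
tool_pos: [0.5429, -0.2123, -0.0211]
tool_rot: [2.267, 2.163, 0.006]
contact_force: [-1.1, 0.4, 5.6]
width: 0.058
```

Request:
apply_moves([
  {"travel": [0,0,-0.2],"angular": [0,0,0],"grip": 1},
  {"travel": [0,0,-0.5],"angular": [0,0,0],"grip": 1},
  {"travel": [0,0,-0.9],"angular": [0,0,0],"grip": 1},
  {"travel": [0,0,-1],"angular": [0,0,0],"grip": 1},
  {"travel": [0,0,-1],"angular": [0,0,0],"grip": 1},
  {"travel": [0,0,-1],"angular": [0,0,0],"grip": 1},
])

```text
time_s: 6.95
tool_pos: [0.5422, -0.212, 0.0788]
tool_rot: [2.267, 2.162, 0.006]
contact_force: [1.1, -0.1, -1.1]
width: 0.0583
```

Run:
```python
from h import *
a,d=grab('side','7');C=cloud('side',d);s=read_state()
H=hsv(a);m=blob(((H[...,0]>20)&(H[...,0]<37)&(H[...,1]>120)).astype(np.uint8),(230,150,340,260))
zt=np.percentile(C[m][:,2],60);print('sheet z by depth',zt,rect('side',m,zt))
plan([(.606,-.018,s['tool_pos'][2]+.005,80.8)])
```

```text
sheet z by depth 0.12839451884826728 [ 503.2 -214.2   88.2   66.1   -2.4]
t 7.0 p [ 0.541  -0.2115  0.0775] q [-0.37  0.43 -0.23  0.91 -0.   -0.33] F [ 0.3  0.4 -0.6] w 0.0583 yaw 87.3
-> [ 0.574 -0.113  0.08 ] travel [1.0, 0.284, -0.026] ang [0.003, 0.001, 0.054] rows 4
-> [ 0.606 -0.018  0.083] travel [0.989, 0.163, -0.025] ang [0.0, 0.0, 0.0] rows 4
```

```bash
python3 -c "
from h import *
plan([(.609,-.020,.08,80.8),(.609,-.020,-.010,80.8)])"
```

```text
t 7.0 p [ 0.541  -0.2115  0.0775] q [-0.37  0.43 -0.23  0.91 -0.   -0.33] F [ 0.3  0.4 -0.6] w 0.0583 yaw 87.3
-> [ 0.576 -0.113  0.079] travel [1.0, 0.303, -0.013] ang [0.003, 0.001, 0.054] rows 4
-> [ 0.609 -0.02   0.08 ] travel [0.972, 0.177, -0.012] ang [0.0, 0.0, 0.0] rows 4
-> [ 0.609 -0.02  -0.01 ] travel [0.0, -0.0, 0.9] ang [0.0, 0.0, 0.0] rows 4
```

Request:
apply_moves([
  {"travel": [0.3,0.1,0],"angular": [0.003,0.001,0.02],"grip": 1},
  {"travel": [0.6,0.2,0],"angular": [0.003,0.001,0.054],"grip": 1},
  {"travel": [0.9,0.28,0],"angular": [0.003,0.001,0.054],"grip": 1},
  {"travel": [1.0,0.303,0],"angular": [0.003,0.001,0.054],"grip": 1},
  {"travel": [1.0,0.303,0],"angular": [0.003,0.001,0.054],"grip": 1},
])

```text
time_s: 7.42
tool_pos: [0.5748, -0.1103, 0.0749]
tool_rot: [-2.386, -2.039, 0.003]
contact_force: [-0.0, 0.2, -0.1]
width: 0.0577
```

Request:
apply_moves([
  {"travel": [0.3,0.05,0],"angular": [0,0,0],"grip": 1},
  {"travel": [0.6,0.1,0],"angular": [0,0,0],"grip": 1},
  {"travel": [0.85,0.15,0],"angular": [0,0,0],"grip": 1},
  {"travel": [0.972,0.177,0],"angular": [0,0,0],"grip": 1},
  {"travel": [0.972,0.177,0],"angular": [0,0,0],"grip": 1},
  {"travel": [0.972,0.177,0],"angular": [0,0,0],"grip": 1},
])

```text
time_s: 7.92
tool_pos: [0.6065, -0.0177, 0.0738]
tool_rot: [-2.385, -2.039, 0.007]
contact_force: [1.0, -0.6, -1.2]
width: 0.0579
```

Request:
apply_moves([
  {"travel": [0,0,0.25],"angular": [0,0,0],"grip": 1},
  {"travel": [0,0,0.5],"angular": [0,0,0],"grip": 1},
  {"travel": [0,0,0.75],"angular": [0,0,0],"grip": 1},
  {"travel": [0,0,0.85],"angular": [0,0,0],"grip": 1},
  {"travel": [0,0,0.85],"angular": [0,0,0],"grip": 1},
  {"travel": [0,0,0.85],"angular": [0,0,0],"grip": 1},
])

```text
time_s: 8.42
tool_pos: [0.6052, -0.0189, -0.0114]
tool_rot: [-2.385, -2.037, 0.009]
contact_force: [0.7, -0.2, -0.8]
width: 0.0578
```

Run:
```python
from h import *
plan([(.609,-.020,-.023,80.8)])
a,d=grab('side','8');b,_=grab('top','8')
o=np.zeros((600,800,3),np.uint8);o[:440]=cv2.resize(a[155:215,222:331],(800,440),interpolation=cv2.INTER_CUBIC)
cv2.imwrite('pics/c6.png',o[:440,:,::-1])
```

```text
t 8.42 p [ 0.6052 -0.0189 -0.0114] q [-0.03  0.56 -0.26  0.76 -0.    0.13] F [ 0.7 -0.2 -0.8] w 0.0578 yaw 81.0
-> [ 0.609 -0.02  -0.023] travel [-0.005, 0.04, 0.116] ang [-0.004, 0.001, 0.002] rows 2
```

View pics/c6.png

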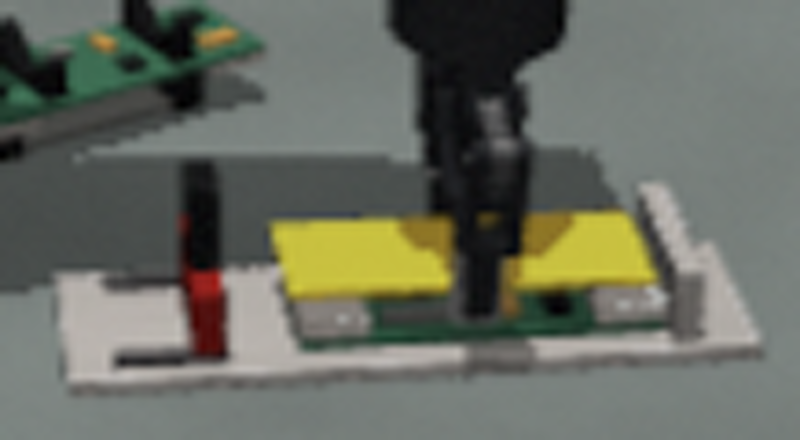

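The sheet hovers over the jig, level and clear of the stop (crop (690,300)). I'll compare the sheet and spacer corners in the side view.

Run:
```python
from h import *
f=lambda p,s,o:np.array(p)/s+np.array(o)
sp=f([[183,118],[470,102],[497,162],[198,165]],6,[230,170])  # spacer outer top corners, z=22
P=ray('side',sp-.4,.022)*1000;print('spacers',P.round(1)[:,:2].tolist(),P.mean(0).round(1))
sh=f([[270,224],[628,211],[658,277],[292,289]],800/109,[222,155]) # sheet top corners
P=ray('side',sh-.4,.0377)*1000;print('sheet',P.round(1)[:,:2].tolist(),P.mean(0).round(1))
st=f([[105,283-0]],1,[0,0])
# colour-based sheet top edge lines
a=np.load('pics/side_8.npz')['im'];H=hsv(a)
m=blob(((H[...,0]>20)&(H[...,0]<37)&(H[...,1]>120)).astype(np.uint8),(250,175,320,200))
c=max(cv2.findContours(cv2.morphologyEx(m.astype(np.uint8),cv2.MORPH_CLOSE,np.ones((15,15))),0,1)[0],key=len)
print('sheet rect',rect('side',cv2.morphologyEx(m.astype(np.uint8),cv2.MORPH_CLOSE,np.ones((15,15))),.0377))
# plate corners z=8 from initial side picture
p=f([[67,388],[763,350]],800/109,[222,155]);print('plate near corners',(ray('side',p-.4,.008)*1000).round(1).tolist())
J=(609,-18.3,-9.2);print('expected from top cam',jigw(-180,-45,J),jigw(120,-45,J))
```

```text
spacers [[535.9, 21.4], [692.9, -2.9], [683.0, -65.6], [529.8, -27.4]] [610.4 -18.6  22. ]
sheet [[530.2, 22.6], [687.2, -7.5], [678.2, -64.3], [523.9, -33.0]] [604.9 -20.6  37.7]
sheet rect [562.6 -14.2  78.5  68.9 -15.1]
plate near corners [[424.2, -38.5, 8.0], [719.8, -87.5, 8.0]]
expected from top cam [424.12081884 -33.94251814] [720.26169836 -81.90687445]
```

Request:
apply_moves([
  {"travel": [0.009,0.03,0.0],"angular": [-0.004,0.001,0.002],"grip": 1},
  {"travel": [0.009,0.03,0.0],"angular": [-0.004,0.001,0.002],"grip": 1},
  {"travel": [0.009,0.03,0.05],"angular": [-0.004,0.001,0.002],"grip": 1},
  {"travel": [0.009,0.03,0.08],"angular": [-0.004,0.001,0.002],"grip": 1},
  {"travel": [0.009,0.03,0.1],"angular": [-0.004,0.001,0.002],"grip": 1},
  {"travel": [0.009,0.03,0.1],"angular": [-0.004,0.001,0.002],"grip": 1},
  {"travel": [0.009,0.03,0.1],"angular": [-0.004,0.001,0.002],"grip": 1},
])

```text
time_s: 9.1
tool_pos: [0.6108, -0.0179, -0.0186]
tool_rot: [2.39, 2.034, 0.008]
contact_force: [-2.3, -1.2, 8.6]
width: 0.058
```

```bash
python3 -c "
from h import *
plan([(.608,-.0176,-.0232,80.8)])"
```

```text
t 9.1 p [ 0.6108 -0.0179 -0.0186] q [-0.03  0.57 -0.27  0.73  0.    0.13] F [-2.3 -1.2  8.6] w 0.058 yaw 80.8
-> [ 0.608 -0.018 -0.023] travel [-0.001, -0.028, 0.046] ang [0.003, -0.001, -0.0] rows 2
```

Request:
apply_moves([
  {"travel": [0,-0.01,-0.03],"angular": [0.0,0,0],"grip": 1},
  {"travel": [0,-0.03,-0.03],"angular": [0.0,0,0],"grip": 1},
  {"travel": [0,-0.03,-0.03],"angular": [0,0,0],"grip": 1},
  {"travel": [0,-0.03,-0.03],"angular": [0,0,0],"grip": 1},
])

```text
time_s: 9.43
tool_pos: [0.6072, -0.0173, -0.016]
tool_rot: [2.39, 2.034, 0.007]
contact_force: [-0.7, -0.1, -1.5]
width: 0.0578
```

Request:
apply_moves([
  {"travel": [0,0,0.02],"angular": [0,0,0],"grip": 1},
  {"travel": [0,0,0.03],"angular": [0,0,0],"grip": 1},
  {"travel": [0,0,0.04],"angular": [0,0,0],"grip": 1},
  {"travel": [0,0,0.05],"angular": [0,0,0],"grip": 1},
  {"travel": [0,0,0.05],"angular": [0,0,0],"grip": 1},
])

```text
time_s: 9.85
tool_pos: [0.6076, -0.0174, -0.0188]
tool_rot: [2.39, 2.034, 0.009]
contact_force: [-4.0, -0.2, 15.7]
width: 0.0578
```

Run:
```python
from h import *
plan([(.608,-.0176,-.0232,80.8)])
a,d=grab('side','9');C=cloud('side',d)
cv2.imwrite('pics/c7.png',cv2.resize(a[155:215,222:331],(800,440),interpolation=cv2.INTER_CUBIC)[...,::-1])
H=hsv(a);m=blob(((H[...,0]>20)&(H[...,0]<37)&(H[...,1]>120)).astype(np.uint8),(250,170,320,205));m|=((H[...,0]>20)&(H[...,0]<37)&(H[...,1]>120))&(np.arange(512)>250)&(np.arange(512)<320)&(np.arange(384)[:,None]>170)&(np.arange(384)[:,None]<205)
Q=C[m];A=np.c_[Q[:,:2]-[.608,-.018],np.ones(len(Q))];print('plane',np.linalg.lstsq(A,Q[:,2],rcond=None)[0])
```

```text
t 9.85 p [ 0.6076 -0.0174 -0.0188] q [-0.03  0.56 -0.28  0.72  0.    0.13] F [-4.  -0.2 15.7] w 0.0578 yaw 80.8
-> [ 0.608 -0.018 -0.023] travel [-0.001, 0.004, 0.044] ang [0.003, -0.001, 0.0] rows 2
plane [-0.02409045 -0.08000021  0.03026086]
```

Request:
apply_moves([
  {"travel": [0,0,-0.005],"angular": [0,0,0],"grip": 1},
  {"travel": [0,0,-0.005],"angular": [0,0,0],"grip": 1},
  {"travel": [0,0,-0.005],"angular": [0,0,0],"grip": 0.2},
  {"travel": [0,0,-0.005],"angular": [0,0,0],"grip": 0.1},
  {"travel": [0,0,-0.005],"angular": [0,0,0],"grip": 0},
  {"travel": [0,0,-0.005],"angular": [0,0,0],"grip": 0},
  {"travel": [0,0,-0.2],"angular": [0,0,0],"grip": 0},
  {"travel": [0,0,-0.6],"angular": [0,0,0],"grip": 0},
  {"travel": [0,0,-1],"angular": [0,0,0],"grip": 0},
  {"travel": [0,0,-1],"angular": [0,0,0],"grip": 0},
])

```text
time_s: 10.73
tool_pos: [0.6126, -0.0177, 0.0889]
tool_rot: [2.383, 2.028, 0.024]
contact_force: [1.7, -0.3, -0.3]
width: 0.0855
```

Run:
```python
from h import *
a,d=grab('side','10');C=cloud('side',d)
H=hsv(a);m=blob(((H[...,0]>20)&(H[...,0]<37)&(H[...,1]>120)).astype(np.uint8),(250,170,320,205))
Q=C[m];A=np.c_[Q[:,:2]-[.608,-.018],np.ones(len(Q))];print('plane',np.linalg.lstsq(A,Q[:,2],rcond=None)[0],rect('side',m,.026),m.sum())
c=max(cv2.findContours(m.astype(np.uint8),0,cv2.CHAIN_APPROX_NONE)[0],key=len)
q=cv2.approxPolyDP(c,3,True)[:,0];print(q.tolist(),(ray('side',q,.026)*1000).round(1)[:,:2].tolist())
plan([(.492,.205,.09,108.6)])
# board on stand: side view corners via green
z0=np.load('pics/side_0.npz');
```

```text
plane [-0.10698258 -0.51078371  0.02317391] [604.1 -24.  159.8  70.9  -9.9] 540
[[310, 196], [307, 186], [259, 189], [262, 198]] [[674.1, -66.2], [688.6, -4.8], [530.9, 17.4], [524.5, -38.3]]
t 10.78 p [ 0.6113 -0.0176  0.086 ] q [-0.03  0.46 -0.15  0.94  0.    0.13] F [ 0.7  0.1 -0.7] w 0.0857 yaw 80.8
-> [0.552 0.093 0.088] travel [1.0, -0.763, -0.029] ang [0.008, 0.0, -0.232] rows 5
-> [0.504 0.183 0.09 ] travel [1.0, -0.169, -0.016] ang [0.0, 0.0, 0.0] rows 4
-> [0.492 0.205 0.09 ] travel [0.249, -0.042, -0.004] ang [0.0, 0.0, 0.0] rows 2
```

Request:
apply_moves([
  {"travel": [1.0,-0.763,0],"angular": [0.008,0,-0.232],"grip": 0},
  {"travel": [1.0,-0.763,0],"angular": [0.008,0,-0.232],"grip": 0},
  {"travel": [1.0,-0.763,0],"angular": [0.008,0,-0.232],"grip": 0},
  {"travel": [1.0,-0.763,0],"angular": [0.008,0,-0.232],"grip": 0},
  {"travel": [1.0,-0.763,0],"angular": [0.008,0,-0.232],"grip": 0},
])

```text
time_s: 11.2
tool_pos: [0.5502, 0.0951, 0.0841]
tool_rot: [-1.825, -2.556, 0.003]
contact_force: [0.1, -0.1, -0.9]
width: 0.0852
```

Request:
apply_moves([
  {"travel": [1.0,-0.169,0],"angular": [0,0,0],"grip": 0},
  {"travel": [1.0,-0.169,0],"angular": [0,0,0],"grip": 0},
  {"travel": [1.0,-0.169,0],"angular": [0,0,0],"grip": 0},
  {"travel": [1.0,-0.169,0],"angular": [0,0,0],"grip": 0},
])

```text
time_s: 11.53
tool_pos: [0.4996, 0.1862, 0.0831]
tool_rot: [-1.823, -2.555, 0.005]
contact_force: [0.1, -0.3, -0.4]
width: 0.0854
```

Run:
```python
from h import *
plan([(.4925,.205,.01,108.8)])
b,d=grab('top','11');H=hsv(b)
m=blob(((H[...,0]>22)&(H[...,0]<35)&(H[...,1]>150)).astype(np.uint8),(200,130,255,210));print('sheet top',rect('top',m,.026),m.sum())
a,ds=grab('side','11');C=cloud('side',ds)
H=hsv(a);g=((H[...,0]>45)&(H[...,0]<90)&(H[...,1]>80))
k=g&(C[...,1]>.14)&(C[...,0]<.6)&(C[...,2]<.05)&(C[...,2]>.015);Q=C[k]*1000;print('board green depth pts',len(Q),Q.mean(0).round(1),cv2.minAreaRect(Q[:,:2].astype(np.float32)))
o=np.zeros((600,800,3),np.uint8);o[:300,:400]=cv2.resize(a[140:215,200:300],(400,300),interpolation=cv2.INTER_CUBIC);o[:,400:]=cv2.resize(b[110:260,150:250],(400,600),interpolation=cv2.INTER_CUBIC)
o[300:,:400]=cv2.resize(a[140:215,235:335],(400,300),interpolation=cv2.INTER_CUBIC)
cv2.imwrite('pics/c8.png',o[...,::-1])
```

```text
t 11.53 p [0.4996 0.1862 0.0831] q [ 0.36  0.36 -0.33  0.89  0.    0.02] F [ 0.1 -0.3 -0.4] w 0.0854 yaw 109.0
-> [0.492 0.205 0.01 ] travel [0.201, -0.003, 0.731] ang [-0.002, -0.0, 0.001] rows 3
sheet top [604.  -17.5 155.   56.6  -9.3] 996
board green depth pts 239 [499.4 221.2  33.7] ((533.2532348632812, 266.05133056640625), (302.37548828125, 137.52720642089844), 57.286338806152344)
```

View pics/c8.png

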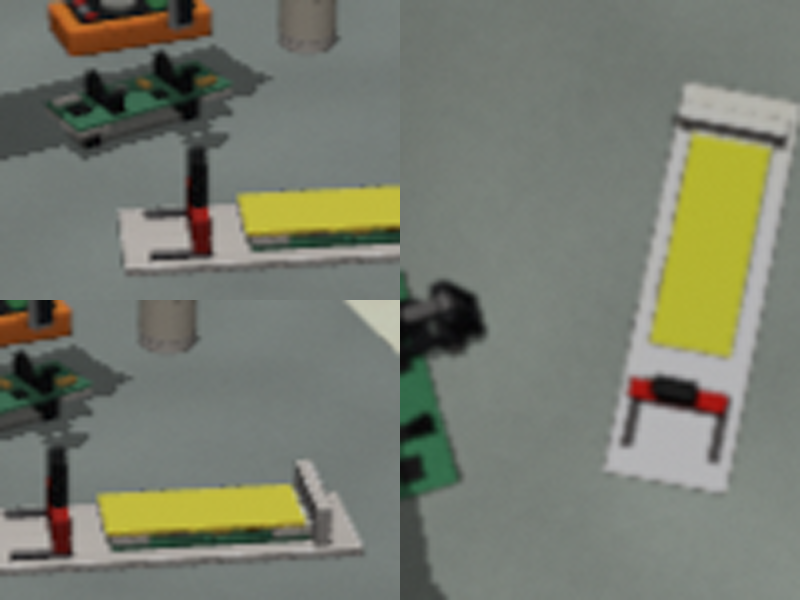

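The sheet lies squarely on the jig (top view centre (604,-17.5) mm, yaw -9.3°, 3–5 mm short of the stop). The loose board is undisturbed, so I'll descend on it.

Request:
apply_moves([
  {"travel": [0.21,0,0.1],"angular": [0,0,0],"grip": 0},
  {"travel": [0.21,0,0.3],"angular": [0,0,0],"grip": 0},
  {"travel": [0.21,0,0.6],"angular": [0,0,0],"grip": 0},
  {"travel": [0.21,0,0.85],"angular": [0,0,0],"grip": 0},
  {"travel": [0.21,0,0.96],"angular": [0,0,0],"grip": 0},
  {"travel": [0.21,0,0.96],"angular": [0,0,0],"grip": 0},
  {"travel": [0.21,0,0.96],"angular": [0,0,0],"grip": 0},
])

```text
time_s: 12.22
tool_pos: [0.495, 0.2019, -0.0133]
tool_rot: [-1.831, -2.552, 0.007]
contact_force: [-0.3, -0.1, -0.2]
width: 0.0855
```

Run:
```python
from h import *
plan([(.4925,.206,-.015,108.8)])
tip('12',.51,.155)
```

```text
t 12.22 p [ 0.495   0.2019 -0.0133] q [ 0.39  0.46 -0.45  0.66 -0.    0.06] F [-0.3 -0.1 -0.2] w 0.0855 yaw 108.7
-> [ 0.492  0.206 -0.015] travel [0.047, -0.01, 0.016] ang [-0.002, 0.001, -0.001] rows 2
tcp [ 0.4959  0.2025 -0.0124] w 0.0853 F [-0.5 -0.1  0.5]
165 4 [241 244] [0.51  0.149 0.051]
166 6 [238 244] [0.506 0.15  0.047]
167 5 [239 244] [0.507 0.15  0.042]
168 4 [241 244] [0.509 0.149 0.039]
169 4 [241 244] [0.51  0.153 0.033]
170 1 [242 242] [0.508 0.151 0.031]
```

Request:
apply_moves([
  {"travel": [0.04,-0.01,0.03],"angular": [0,0,0],"grip": 0},
  {"travel": [0.04,-0.01,0.05],"angular": [0,0,0],"grip": 0},
  {"travel": [0.04,-0.01,0.05],"angular": [0,0,0],"grip": 0},
  {"travel": [0.04,-0.01,0.05],"angular": [0,0,0],"grip": 1},
  {"travel": [0.04,-0.01,0.05],"angular": [0,0,0],"grip": 1},
  {"travel": [0.04,-0.01,0.05],"angular": [0,0,0],"grip": 1},
  {"travel": [0.04,-0.01,0.05],"angular": [0,0,0],"grip": 1},
  {"travel": [0.04,-0.01,0.05],"angular": [0,0,0],"grip": 1},
  {"travel": [0.04,-0.01,0.05],"angular": [0,0,0],"grip": 1},
])

```text
time_s: 13.02
tool_pos: [0.4939, 0.2063, -0.0164]
tool_rot: [1.83, 2.553, -0.003]
contact_force: [-1.6, -0.3, 5.1]
width: 0.058
```

Request:
apply_moves([
  {"travel": [0,0,-0.1],"angular": [0,0,0],"grip": 1},
  {"travel": [0,0,-0.3],"angular": [0,0,0],"grip": 1},
  {"travel": [0,0,-0.6],"angular": [0,0,0],"grip": 1},
  {"travel": [0,0,-0.9],"angular": [0,0,0],"grip": 1},
  {"travel": [0,0,-1],"angular": [0,0,0],"grip": 1},
  {"travel": [0,0,-1],"angular": [0,0,0],"grip": 1},
])

```text
time_s: 13.52
tool_pos: [0.4963, 0.2076, 0.0863]
tool_rot: [1.828, 2.55, 0.006]
contact_force: [1.5, 0.1, -3.2]
width: 0.0574
```

Run:
```python
from h import *
s=read_state();z=s['tool_pos'][2]
plan([(.606,-.0176,z,80.8)])
a,d=grab('side','13');C=cloud('side',d);H=hsv(a);g=((H[...,0]>45)&(H[...,0]<90)&(H[...,1]>80))
k=blob(g.astype(np.uint8),(195,100,275,180));Q=C[k];print('held board z',np.percentile(Q[:,2],[20,50,80]).round(3),k.sum())
```

```text
t 13.52 p [0.4963 0.2076 0.0863] q [ 0.4   0.35 -0.32  0.89 -0.    0.07] F [ 1.5  0.1 -3.2] w 0.0574 yaw 108.7
-> [0.54  0.117 0.086] travel [-1.0, 0.127, 0.001] ang [0.002, -0.0, 0.233] rows 5
-> [0.594 0.007 0.086] travel [-1.0, 0.705, 0.0] ang [0.0, 0.0, 0.0] rows 4
-> [ 0.606 -0.018  0.086] travel [-0.223, 0.157, 0.0] ang [0.0, 0.0, 0.0] rows 2
held board z [0.134 0.136 0.137] 111
```

Request:
apply_moves([
  {"travel": [-0.3,0.04,0],"angular": [0,0,0.06],"grip": 1},
  {"travel": [-0.6,0.08,0],"angular": [0,0,0.12],"grip": 1},
  {"travel": [-0.85,0.11,0],"angular": [0.002,0,0.18],"grip": 1},
  {"travel": [-1,0.127,0],"angular": [0.002,0,0.233],"grip": 1},
  {"travel": [-1,0.127,0],"angular": [0.002,0,0.233],"grip": 1},
  {"travel": [-1,0.127,0],"angular": [0.002,0,0.233],"grip": 1},
])

```text
time_s: 14.07
tool_pos: [0.5374, 0.1154, 0.082]
tool_rot: [-2.39, -2.033, 0.009]
contact_force: [-0.4, -0.3, -2.5]
width: 0.0578
```

Request:
apply_moves([
  {"travel": [-0.3,0.2,0],"angular": [0,0,0],"grip": 1},
  {"travel": [-0.6,0.42,0],"angular": [0,0,0],"grip": 1},
  {"travel": [-0.85,0.6,0],"angular": [0,0,0],"grip": 1},
  {"travel": [-1,0.705,0],"angular": [0,0,0],"grip": 1},
  {"travel": [-1,0.705,0],"angular": [0,0,0],"grip": 1},
])

```text
time_s: 14.48
tool_pos: [0.5918, 0.0031, 0.0803]
tool_rot: [-2.392, -2.032, 0.011]
contact_force: [-0.2, 0.3, -3.0]
width: 0.0578
```

```bash
python3 -c "
from h import *
plan([(.605,-.0176,.005,80.8)])"
```

```text
t 14.48 p [0.5918 0.0031 0.0803] q [ 0.01  0.45 -0.18  0.95 -0.    0.17] F [-0.2  0.3 -3. ] w 0.0578 yaw 80.7
-> [ 0.605 -0.018  0.005] travel [-0.18, 0.169, 0.753] ang [-0.003, 0.002, -0.001] rows 3
```

Request:
apply_moves([
  {"travel": [-0.18,0.16,0],"angular": [-0.003,0.002,0],"grip": 1},
  {"travel": [-0.18,0.16,0.1],"angular": [-0.003,0.002,0],"grip": 1},
  {"travel": [-0.18,0.16,0.35],"angular": [-0.003,0.002,0],"grip": 1},
  {"travel": [-0.18,0.16,0.6],"angular": [-0.003,0.002,0],"grip": 1},
  {"travel": [-0.18,0.16,0.75],"angular": [-0.003,0.002,0],"grip": 1},
  {"travel": [-0.18,0.16,0.75],"angular": [-0.003,0.002,0],"grip": 1},
  {"travel": [-0.18,0.16,0.75],"angular": [-0.003,0.002,0],"grip": 1},
])

```text
time_s: 15.07
tool_pos: [0.6018, -0.016, 0.0036]
tool_rot: [-2.389, -2.034, 0.005]
contact_force: [0.8, -0.2, -2.2]
width: 0.0578
```

Run:
```python
from h import *
plan([(.605,-.0176,-.012,80.8)])
a,d=grab('side','14')
cv2.imwrite('pics/c9.png',cv2.resize(a[155:215,222:331],(800,440),interpolation=cv2.INTER_CUBIC)[...,::-1])
```

```text
t 15.07 p [ 0.6018 -0.016   0.0036] q [-0.03  0.54 -0.26  0.78  0.    0.13] F [ 0.8 -0.2 -2.2] w 0.0578 yaw 80.8
-> [ 0.605 -0.018 -0.012] travel [-0.011, 0.035, 0.156] ang [-0.002, -0.0, 0.0] rows 2
```

View pics/c9.png

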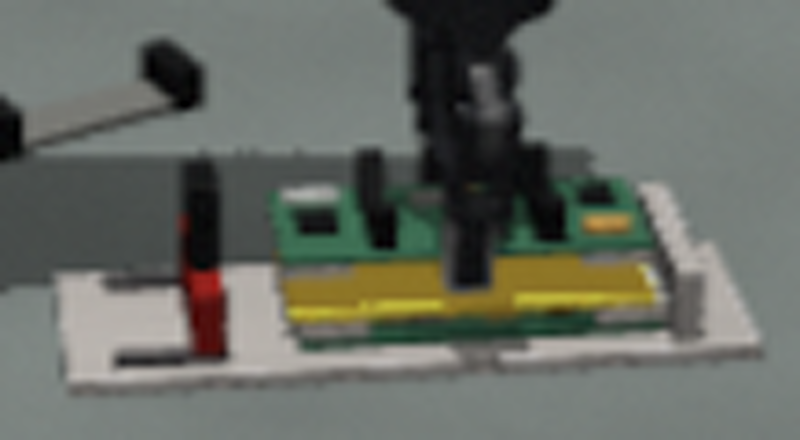

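The board hovers level above the sheet with its ends about in line (board's left corner (270,195), sheet's (285,300)). I'll correct by 3 mm and lower until contact.

Request:
apply_moves([
  {"travel": [-0.011,0.03,0.02],"angular": [0,0,0],"grip": 1},
  {"travel": [-0.011,0.03,0.05],"angular": [0,0,0],"grip": 1},
  {"travel": [-0.011,0.03,0.08],"angular": [0,0,0],"grip": 1},
  {"travel": [-0.011,0.03,0.1],"angular": [0,0,0],"grip": 1},
  {"travel": [-0.011,0.03,0.1],"angular": [0,0,0],"grip": 1},
  {"travel": [-0.011,0.03,0.1],"angular": [0,0,0],"grip": 1},
])

```text
time_s: 15.62
tool_pos: [0.6061, -0.0179, -0.005]
tool_rot: [-2.391, -2.035, 0.001]
contact_force: [-0.5, -0.7, -2.7]
width: 0.0582
```

```bash
python3 -c "
from h import *
plan([(.605,-.0176,-.014,80.8)])"
```

```text
t 15.62 p [ 0.6061 -0.0179 -0.005 ] q [-0.03  0.55 -0.26  0.76  0.    0.13] F [-0.5 -0.7 -2.7] w 0.0582 yaw 80.8
-> [ 0.605 -0.018 -0.014] travel [0.001, -0.011, 0.09] ang [-0.001, -0.0, 0.0] rows 2
```

Request:
apply_moves([
  {"travel": [0.001,-0.01,0.02],"angular": [0,0,0],"grip": 1},
  {"travel": [0.001,-0.01,0.04],"angular": [0,0,0],"grip": 1},
  {"travel": [0.001,-0.01,0.06],"angular": [0,0,0],"grip": 1},
  {"travel": [0.001,-0.01,0.06],"angular": [0,0,0],"grip": 1},
  {"travel": [0.001,-0.01,0.06],"angular": [0,0,0],"grip": 1},
])

```text
time_s: 16.03
tool_pos: [0.6065, -0.0177, -0.0069]
tool_rot: [2.392, 2.036, 0.004]
contact_force: [-6.5, -1.1, 20.6]
width: 0.0574
```

```bash
python3 -c "
from h import *
plan([(.605,-.0176,-.014,80.8)])"
```

```text
t 16.03 p [ 0.6065 -0.0177 -0.0069] q [-0.03  0.55 -0.26  0.75  0.    0.13] F [-6.5 -1.1 20.6] w 0.0574 yaw 80.8
-> [ 0.605 -0.018 -0.014] travel [-0.001, -0.015, 0.071] ang [0.001, -0.001, 0.0] rows 2
```

Run:
```python
from h import *
a,d=grab('side','15');C=cloud('side',d);H=hsv(a);g=((H[...,0]>45)&(H[...,0]<90)&(H[...,1]>80))
k=blob(g.astype(np.uint8),(255,170,318,196))
for lo,hi in((.52,.56),(.56,.6),(.6,.64),(.64,.69)):
    q=C[k];q=q[(q[:,0]>lo)&(q[:,0]<hi)];print(lo,len(q),np.percentile(q[:,2],[20,50,80]).round(4) if len(q) else '')
y=((H[...,0]>20)&(H[...,0]<37)&(H[...,1]>120));ys,xs=np.where(y[180:205,255:318]);print('yellow',len(ys))
for c in range(258,318,6): 
    col=a[176:206,c]; print(c,''.join('Y' if y[r,c] else 'G' if g[r,c] else 'k' if H[r,c,2]<50 else 'w' if H[r,c,2]>130 else '.' for r in range(170,208)))
b,_=grab('top','15')
```

```text
0.52 66 [0.0411 0.0424 0.0433]
0.56 70 [0.0422 0.0432 0.0445]
0.6 0 
0.64 0 
yellow 180
258 ...www...............wwwwwwwwwwwwwww..
264 wwwwww........w..kkkGGGG..YYY....www..
270 wwwwww........GGGGGGGGGG..YYY....ww...
276 wwwwwww.......GkkkkkkkGGYYYYYGGGwww...
282 kkkkkkkkkkkkkG..GGGGGGGYYYYY.GG.www...
288 .....kkkkkkkkkkkkkkkkkkkkkk..GG.......
294 .......kkkkkkkkGGGGGGGGYYYYYGGGw......
300 .w..........GGGGGGGGGG.YYYY.GG.www....
306 ............GGGGGww.GG..YYw....ww.....
312 ..........wwwwwwww............www.....
```

Run:
```python
from h import *
def zs(t,cam,x0,y0,ang,col):
    z=np.load(f'pics/{cam}_{t}.npz');C=cloud(cam,z['d']);H=hsv(z['im'])
    m=((H[...,0]>20)&(H[...,0]<37)&(H[...,1]>120)) if col=='y' else ((H[...,0]>45)&(H[...,0]<90)&(H[...,1]>80))
    m=cv2.erode(m.astype(np.uint8),np.ones((3,3)))>0
    c,s=np.cos(np.radians(ang)),np.sin(np.radians(ang));D=C-[x0,y0,0];u=D[...,0]*c+D[...,1]*s;v=-D[...,0]*s+D[...,1]*c
    m&=(abs(u)<.085)&(abs(v)<.035)&(C[...,2]>0)&(C[...,2]<.1)
    A=np.c_[u[m],v[m],np.ones(m.sum())];f=np.linalg.lstsq(A,C[m][:,2],rcond=None)[0];print(cam,t,col,m.sum(),'slope x,y',f[:2].round(3),'z',f[2].round(4),'med',np.median(C[m][:,2]).round(4))
zs('0','side',.54,-.21,-2.9,'y');zs('0','top',.54,-.21,-2.9,'y')
for t in('11','12','13'): zs(t,'side',.604,-.018,-9.3,'y')
zs('11','top',.604,-.018,-9.3,'y')
zs('0','side',.4927,.2067,18.6,'g');zs('0','top',.4927,.2067,18.6,'g')
zs('0','side',.609,-.018,-9.2,'g');zs('0','top',.609,-.018,-9.2,'g')
zs('15','side',.605,-.018,-9.2,'g');zs('15','side',.605,-.018,-9.2,'y')
```

```text
side 0 y 623 slope x,y [-0.004 -0.009] z 0.0285 med 0.0286
top 0 y 964 slope x,y [-0.003  0.   ] z 0.0268 med 0.0268
side 11 y 398 slope x,y [-0.001 -0.014] z 0.0263 med 0.0264
side 12 y 400 slope x,y [-0.    -0.012] z 0.0263 med 0.0263
side 13 y 400 slope x,y [ 0.001 -0.008] z 0.0262 med 0.0263
top 11 y 886 slope x,y [-0.002  0.   ] z 0.0247 med 0.0248
side 0 g 49 slope x,y [-0.007 -0.049] z 0.0323 med 0.033
top 0 g 471 slope x,y [-0.004 -0.005] z 0.0319 med 0.0318
side 0 g 28 slope x,y [ 0.006 -0.003] z 0.014 med 0.0139
top 0 g 183 slope x,y [-0.001  0.018] z 0.0127 med 0.0127
side 15 g 69 slope x,y [-0.068  0.286] z 0.0432 med 0.0427
side 15 y 63 slope x,y [-0.002 -0.103] z 0.0239 med 0.0269
```

Depth shows the sheet seated correctly (top 26 mm), but the board is held about 8 mm too high. The fingertips, at 58 mm wide, are landing on the sheet's edge. Letting go here would drop the board, so I'll take it back to its stand and grip it about 8 mm higher.

Request:
apply_moves([
  {"travel": [0,0,-0.2],"angular": [0,0,0],"grip": 1},
  {"travel": [0,0,-0.5],"angular": [0,0,0],"grip": 1},
  {"travel": [0,0,-0.85],"angular": [0,0,0],"grip": 1},
  {"travel": [0,0,-0.85],"angular": [0,0,0],"grip": 1},
  {"travel": [0,0,-0.85],"angular": [0,0,0],"grip": 1},
])

```text
time_s: 16.55
tool_pos: [0.6087, -0.018, 0.0807]
tool_rot: [2.389, 2.033, 0.011]
contact_force: [0.4, 0.2, -3.2]
width: 0.0577
```

```bash
python3 -c "
from h import *
plan([(.4939,.2063,.08,108.7),(.4939,.2063,-.0164,108.7)])"
```

```text
t 16.55 p [ 0.6087 -0.018   0.0807] q [-0.03  0.47 -0.15  0.94  0.    0.13] F [ 0.4  0.2 -3.2] w 0.0577 yaw 80.8
-> [0.552 0.092 0.08 ] travel [1.0, -0.734, -0.0] ang [0.004, -0.0, -0.232] rows 5
-> [0.506 0.182 0.08 ] travel [1.0, -0.148, 0.003] ang [0.0, 0.0, 0.0] rows 4
-> [0.494 0.206 0.08 ] travel [0.265, -0.039, 0.001] ang [0.0, 0.0, 0.0] rows 2
-> [ 0.494  0.206 -0.016] travel [0.0, 0.0, 0.964] ang [0.0, 0.0, 0.0] rows 4
```

Request:
apply_moves([
  {"travel": [0.3,-0.22,0],"angular": [0,0,-0.06],"grip": 1},
  {"travel": [0.6,-0.44,0],"angular": [0,0,-0.12],"grip": 1},
  {"travel": [0.85,-0.62,0],"angular": [0.004,0,-0.18],"grip": 1},
  {"travel": [1,-0.734,0],"angular": [0.004,0,-0.232],"grip": 1},
  {"travel": [1,-0.734,0],"angular": [0.004,0,-0.232],"grip": 1},
  {"travel": [1,-0.734,0],"angular": [0.004,0,-0.232],"grip": 1},
])

```text
time_s: 17.05
tool_pos: [0.5502, 0.093, 0.0786]
tool_rot: [-1.829, -2.551, 0.004]
contact_force: [-0.0, -1.0, -2.2]
width: 0.0576
```

Request:
apply_moves([
  {"travel": [0.3,-0.05,0],"angular": [0,0,0],"grip": 1},
  {"travel": [0.6,-0.09,0],"angular": [0,0,0],"grip": 1},
  {"travel": [0.85,-0.13,0],"angular": [0,0,0],"grip": 1},
  {"travel": [1,-0.148,0],"angular": [0,0,0],"grip": 1},
  {"travel": [1,-0.148,0],"angular": [0,0,0],"grip": 1},
])

```text
time_s: 17.47
tool_pos: [0.5027, 0.1842, 0.0777]
tool_rot: [-1.827, -2.55, 0.005]
contact_force: [-0.1, -0.3, -2.6]
width: 0.0574
```

```bash
python3 -c "
from h import *
plan([(.4939,.2063,-.0164,108.7)])"
```

```text
t 17.47 p [0.5027 0.1842 0.0777] q [ 0.35  0.37 -0.33  0.88  0.    0.02] F [-0.1 -0.3 -2.6] w 0.0574 yaw 108.8
-> [ 0.494  0.206 -0.016] travel [0.236, -0.007, 0.941] ang [-0.003, -0.001, 0.001] rows 4
```

Request:
apply_moves([
  {"travel": [0.24,-0.007,0.05],"angular": [-0.003,0,0],"grip": 1},
  {"travel": [0.24,-0.007,0.3],"angular": [-0.003,0,0],"grip": 1},
  {"travel": [0.24,-0.007,0.6],"angular": [-0.003,0,0],"grip": 1},
  {"travel": [0.24,-0.007,0.8],"angular": [-0.003,0,0],"grip": 1},
  {"travel": [0.24,-0.007,0.85],"angular": [-0.003,0,0],"grip": 1},
  {"travel": [0.24,-0.007,0.85],"angular": [-0.003,0,0],"grip": 1},
  {"travel": [0.24,-0.007,0.85],"angular": [-0.003,0,0],"grip": 1},
])

```text
time_s: 18.05
tool_pos: [0.4946, 0.2059, -0.0072]
tool_rot: [-1.832, -2.552, -0.002]
contact_force: [0.0, -0.3, -2.1]
width: 0.0578
```

```bash
python3 -c "
from h import *
plan([(.4939,.2063,-.0164,108.7)])"
```

```text
t 18.05 p [ 0.4946  0.2059 -0.0072] q [ 0.39  0.45 -0.45  0.67  0.    0.07] F [ 0.  -0.3 -2.1] w 0.0578 yaw 108.7
-> [ 0.494  0.206 -0.016] travel [0.006, -0.006, 0.092] ang [0.0, -0.001, -0.0] rows 2
```

Request:
apply_moves([
  {"travel": [0,0,0.03],"angular": [0,0,0],"grip": 1},
  {"travel": [0,0,0.06],"angular": [0,0,0],"grip": 1},
  {"travel": [0,0,0.08],"angular": [0,0,0],"grip": 1},
  {"travel": [0,0,0.09],"angular": [0,0,0],"grip": 1},
  {"travel": [0,0,0.095],"angular": [0,0,0],"grip": 1},
  {"travel": [0,0,0.095],"angular": [0,0,0],"grip": 1},
])

```text
time_s: 18.55
tool_pos: [0.4949, 0.206, -0.0163]
tool_rot: [1.832, 2.552, 0.003]
contact_force: [-0.1, -1.3, -0.2]
width: 0.0574
```

```bash
python3 -c "
from h import *
plan([(.4939,.2063,-.0075,108.7)])"
```

```text
t 18.55 p [ 0.4949  0.206  -0.0163] q [ 0.39  0.47 -0.46  0.64  0.    0.07] F [-0.1 -1.3 -0.2] w 0.0574 yaw 108.7
-> [ 0.494  0.206 -0.008] travel [0.006, -0.008, -0.088] ang [0.001, -0.0, -0.0] rows 2
```

Request:
apply_moves([
  {"travel": [0,0,0],"angular": [0,0,0],"grip": 0},
  {"travel": [0,0,0],"angular": [0,0,0],"grip": 0},
  {"travel": [0,0,0],"angular": [0,0,0],"grip": 0},
  {"travel": [0,0,-0.08],"angular": [0,0,0],"grip": 0},
  {"travel": [0,0,-0.08],"angular": [0,0,0],"grip": 0},
  {"travel": [0,0,-0.08],"angular": [0,0,0],"grip": 0},
  {"travel": [0,0,-0.08],"angular": [0,0,0],"grip": 0.4},
  {"travel": [0,0,-0.08],"angular": [0,0,0],"grip": 0.4},
  {"travel": [0,0,-0.08],"angular": [0,0,0],"grip": 0.4},
  {"travel": [0,0,-0.08],"angular": [0,0,0],"grip": 0.4},
  {"travel": [0,0,-0.08],"angular": [0,0,0],"grip": 0.4},
])

```text
time_s: 19.47
tool_pos: [0.4948, 0.206, -0.0076]
tool_rot: [1.832, 2.552, 0.003]
contact_force: [-0.9, -0.8, 7.9]
width: 0.0571
```

```bash
python3 -c "
from h import *
plan([(.4939,.2063,-.0075,108.7)])"
```

```text
t 19.47 p [ 0.4948  0.206  -0.0076] q [ 0.39  0.46 -0.45  0.66  0.    0.07] F [-0.9 -0.8  7.9] w 0.0571 yaw 108.7
-> [ 0.494  0.206 -0.008] travel [0.006, -0.008, -0.001] ang [0.001, -0.001, -0.0] rows 2
```

Request:
apply_moves([
  {"travel": [0,0,0],"angular": [0,0,0],"grip": 1},
  {"travel": [0,0,-0.05],"angular": [0,0,0],"grip": 1},
  {"travel": [0,0,-0.2],"angular": [0,0,0],"grip": 1},
  {"travel": [0,0,-0.5],"angular": [0,0,0],"grip": 1},
  {"travel": [0,0,-0.8],"angular": [0,0,0],"grip": 1},
  {"travel": [0,0,-0.95],"angular": [0,0,0],"grip": 1},
  {"travel": [0,0,-0.95],"angular": [0,0,0],"grip": 1},
])

```text
time_s: 20.05
tool_pos: [0.4974, 0.207, 0.0909]
tool_rot: [1.83, 2.549, 0.012]
contact_force: [0.2, -0.7, -3.4]
width: 0.0572
```

Run:
```python
from h import *
a,d=grab('side','16');C=cloud('side',d);H=hsv(a);g=((H[...,0]>45)&(H[...,0]<90)&(H[...,1]>80))
k=blob(g.astype(np.uint8),(195,100,275,180));Q=C[k];print('held board z',np.percentile(Q[:,2],[20,50,80]).round(3),k.sum())
A=np.c_[Q[:,:2]-Q[:,:2].mean(0),np.ones(len(Q))];print(np.linalg.lstsq(A,Q[:,2],rcond=None)[0])
plan([(.605,-.0176,.086,80.8)])
```

```text
held board z [0.13  0.131 0.132] 109
[ 0.07841412 -0.4215574   0.1287554 ]
t 20.1 p [0.4961 0.2064 0.0888] q [ 0.39  0.35 -0.32  0.89  0.    0.07] F [-0.4  0.2 -2. ] w 0.0574 yaw 108.7
-> [0.54  0.116 0.088] travel [-1.0, 0.127, 0.011] ang [0.002, -0.001, 0.232] rows 5
-> [0.594 0.006 0.086] travel [-1.0, 0.704, 0.014] ang [0.0, 0.0, 0.0] rows 4
-> [ 0.605 -0.018  0.086] travel [-0.213, 0.15, 0.003] ang [0.0, 0.0, 0.0] rows 2
```

Request:
apply_moves([
  {"travel": [-0.3,0.04,0],"angular": [0,0,0.06],"grip": 1},
  {"travel": [-0.6,0.08,0],"angular": [0,0,0.12],"grip": 1},
  {"travel": [-0.85,0.11,0],"angular": [0.002,0,0.18],"grip": 1},
  {"travel": [-1,0.127,0],"angular": [0.002,0,0.233],"grip": 1},
  {"travel": [-1,0.127,0],"angular": [0.002,0,0.233],"grip": 1},
  {"travel": [-1,0.127,0],"angular": [0.002,0,0.233],"grip": 1},
])

```text
time_s: 20.6
tool_pos: [0.5387, 0.1149, 0.0867]
tool_rot: [-2.391, -2.031, 0.002]
contact_force: [0.1, 0.2, -2.8]
width: 0.057
```

Request:
apply_moves([
  {"travel": [-0.3,0.2,0],"angular": [0,0,0],"grip": 1},
  {"travel": [-0.6,0.42,0],"angular": [0,0,0],"grip": 1},
  {"travel": [-0.85,0.6,0],"angular": [0,0,0],"grip": 1},
  {"travel": [-1,0.705,0],"angular": [0,0,0],"grip": 1},
  {"travel": [-1,0.705,0],"angular": [0,0,0],"grip": 1},
])

```text
time_s: 21.02
tool_pos: [0.593, 0.0025, 0.0849]
tool_rot: [-2.393, -2.031, 0.003]
contact_force: [0.4, 0.4, -1.9]
width: 0.0572
```

```bash
python3 -c "
from h import *
plan([(.605,-.0176,.01,80.8)])"
```

```text
t 21.02 p [0.593  0.0025 0.0849] q [ 0.    0.45 -0.17  0.95  0.    0.17] F [ 0.4  0.4 -1.9] w 0.0572 yaw 80.6
-> [ 0.605 -0.018  0.01 ] travel [-0.179, 0.154, 0.748] ang [-0.002, -0.0, -0.001] rows 3
```

Request:
apply_moves([
  {"travel": [-0.18,0.16,0],"angular": [-0.002,0,0],"grip": 1},
  {"travel": [-0.18,0.16,0.1],"angular": [-0.002,0,0],"grip": 1},
  {"travel": [-0.18,0.16,0.35],"angular": [-0.002,0,0],"grip": 1},
  {"travel": [-0.18,0.16,0.6],"angular": [-0.002,0,0],"grip": 1},
  {"travel": [-0.18,0.17,0.75],"angular": [-0.002,0,0],"grip": 1},
  {"travel": [-0.18,0.18,0.75],"angular": [-0.002,0,0],"grip": 1},
  {"travel": [-0.18,0.18,0.75],"angular": [-0.002,0,0],"grip": 1},
])

```text
time_s: 21.6
tool_pos: [0.6056, -0.0167, 0.0083]
tool_rot: [-2.391, -2.034, 0.003]
contact_force: [-0.1, -0.5, -3.1]
width: 0.0574
```

```bash
python3 -c "
from h import *
plan([(.605,-.0176,-.004,80.8)])"
```

```text
t 21.6 p [ 0.6056 -0.0167  0.0083] q [-0.03  0.54 -0.24  0.8   0.    0.13] F [-0.1 -0.5 -3.1] w 0.0574 yaw 80.8
-> [ 0.605 -0.018 -0.004] travel [-0.01, -0.004, 0.123] ang [-0.002, -0.0, -0.0] rows 2
```

Request:
apply_moves([
  {"travel": [-0.01,-0.004,0.04],"angular": [-0.002,0,0],"grip": 1},
  {"travel": [-0.01,-0.004,0.08],"angular": [-0.002,0,0],"grip": 1},
  {"travel": [-0.01,-0.004,0.1],"angular": [-0.002,0,0],"grip": 1},
  {"travel": [-0.01,-0.004,0.12],"angular": [-0.002,0,0],"grip": 1},
  {"travel": [-0.01,-0.004,0.13],"angular": [-0.002,0,0],"grip": 1},
  {"travel": [-0.01,-0.004,0.135],"angular": [-0.002,0,0],"grip": 1},
  {"travel": [-0.01,-0.004,0.135],"angular": [-0.002,0,0],"grip": 1},
])

```text
time_s: 22.18
tool_pos: [0.6052, -0.0176, -0.0051]
tool_rot: [2.393, 2.035, 0.001]
contact_force: [-0.3, -0.1, -2.3]
width: 0.057
```

```bash
cat >> h.py <<'E'
def zs(t,cam,x0,y0,ang,col):
    z=np.load(f'pics/{cam}_{t}.npz');C=cloud(cam,z['d']);H=hsv(z['im'])
    m=((H[...,0]>20)&(H[...,0]<37)&(H[...,1]>120)) if col=='y' else ((H[...,0]>45)&(H[...,0]<90)&(H[...,1]>80))
    c,s=np.cos(np.radians(ang)),np.sin(np.radians(ang));D=C-[x0,y0,0];u=D[...,0]*c+D[...,1]*s;v=-D[...,0]*s+D[...,1]*c
    m&=(abs(u)<.085)&(abs(v)<.02)&(C[...,2]>0.02)&(C[...,2]<.1)
    print(cam,t,col,m.sum(),'med z',np.median(C[m][:,2]).round(4),[(np.median(C[m&(u>a)&(u<a+.04)][:,2]).round(4)) for a in(-.08,-.04,0,.04)])
E
python3 -c "
from h import *
plan([(.605,-.0176,-.004,80.8)])
grab('side','17');zs('17','side',.605,-.018,-9.2,'g')" 2>/dev/null
```

```text
t 22.18 p [ 0.6052 -0.0176 -0.0051] q [-0.03  0.55 -0.26  0.76  0.    0.13] F [-0.3 -0.1 -2.3] w 0.057 yaw 80.8
-> [ 0.605 -0.018 -0.004] travel [0.0, -0.002, -0.011] ang [0.0, -0.0, -0.0] rows 2
side 17 g 138 med z 0.0359 [np.float64(0.036), np.float64(0.0355), np.float64(0.0359), np.float64(0.0358)]
```

Request:
apply_moves([
  {"travel": [0,0,0.01],"angular": [0,0,0],"grip": 1},
  {"travel": [0,0,0.015],"angular": [0,0,0],"grip": 1},
  {"travel": [0,0,0.02],"angular": [0,0,0],"grip": 1},
  {"travel": [0,0,0.02],"angular": [0,0,0],"grip": 1},
])

```text
time_s: 22.57
tool_pos: [0.6055, -0.0177, -0.0055]
tool_rot: [2.392, 2.035, 0.003]
contact_force: [-3.8, 1.5, 6.6]
width: 0.0571
```

```bash
python3 -c "
from h import *
plan([(.605,-.0176,-.004,80.8)])
grab('side','18');zs('18','side',.605,-.018,-9.2,'g')" 2>/dev/null
```

```text
t 22.57 p [ 0.6055 -0.0177 -0.0055] q [-0.03  0.55 -0.26  0.76  0.    0.13] F [-3.8  1.5  6.6] w 0.0571 yaw 80.8
-> [ 0.605 -0.018 -0.004] travel [0.0, -0.005, -0.015] ang [0.001, -0.0, -0.0] rows 2
side 18 g 137 med z 0.0357 [np.float64(0.0357), np.float64(0.0357), np.float64(0.0356), np.float64(0.0361)]
```

The board is seated (contact force on; top at 35.7 mm along its whole length). Release it and rise.

Request:
apply_moves([
  {"travel": [0,0,-0.005],"angular": [0,0,0],"grip": 1},
  {"travel": [0,0,-0.005],"angular": [0,0,0],"grip": 0.2},
  {"travel": [0,0,-0.005],"angular": [0,0,0],"grip": 0.1},
  {"travel": [0,0,-0.005],"angular": [0,0,0],"grip": 0},
  {"travel": [0,0,-0.005],"angular": [0,0,0],"grip": 0},
  {"travel": [0,0,-0.005],"angular": [0,0,0],"grip": 0},
  {"travel": [0,0,-0.2],"angular": [0,0,0],"grip": 0},
  {"travel": [0,0,-0.6],"angular": [0,0,0],"grip": 0},
  {"travel": [0,0,-1],"angular": [0,0,0],"grip": 0},
  {"travel": [0,0,-1],"angular": [0,0,0],"grip": 0},
  {"travel": [0,0,-1],"angular": [0,0,0],"grip": 0},
])

```text
time_s: 23.53
tool_pos: [0.6082, -0.0178, 0.0977]
tool_rot: [2.389, 2.032, 0.011]
contact_force: [-0.5, 0.5, -0.2]
width: 0.0855
```

Run:
```python
from h import *
J=(609,-18.3,-9.2);x,y=jigw(-168,0,J)/1000;print(x,y)
plan([(x,y,.095,80.8),(x,y,.028,80.8)])
print('fence wall centre (z41)',ray('top',[219.5,208.75],.041)[0]*1000,'tab (z81)',ray('top',[415/4+115,350/4+120],.081)[0]*1000,'exp open tab',jigw(-124.5,0,J))
```

```text
0.443161107467738 0.008560039532228253
t 23.53 p [ 0.6082 -0.0178  0.0977] q [-0.03  0.45 -0.13  0.98  0.    0.13] F [-0.5  0.5 -0.2] w 0.0855 yaw 80.8
-> [ 0.509 -0.002  0.096] travel [-0.003, -1.0, 0.007] ang [0.004, -0.001, -0.0] rows 4
-> [0.443 0.009 0.095] travel [-0.001, -0.671, 0.011] ang [0.0, 0.0, 0.0] rows 3
-> [0.443 0.009 0.028] travel [0.0, 0.0, 0.67] ang [0.0, 0.0, 0.0] rows 3
fence wall centre (z41) [ 4.89420911e+02 -2.25305604e-01  4.10000000e+01] tab (z81) [487.70401027  -0.85057566  81.        ] exp open tab [486.101535     1.60520787]
```

Request:
apply_moves([
  {"travel": [0,-0.4,0],"angular": [0.004,0,0],"grip": 1},
  {"travel": [0,-0.8,0],"angular": [0.004,0,0],"grip": 1},
  {"travel": [0,-1,0],"angular": [0.004,0,0],"grip": 1},
  {"travel": [0,-1,0],"angular": [0.004,0,0],"grip": 1},
])

```text
time_s: 23.87
tool_pos: [0.5016, -0.0012, 0.0946]
tool_rot: [-2.387, -2.032, 0.009]
contact_force: [-0.7, 0.2, -0.1]
width: 0.0388
```

Request:
apply_moves([
  {"travel": [0,-0.4,0],"angular": [0,0,0],"grip": 1},
  {"travel": [0,-0.69,0],"angular": [0,0,0],"grip": 1},
  {"travel": [0,-0.69,0],"angular": [0,0,0],"grip": 1},
  {"travel": [0,-0.69,0],"angular": [0,0,0],"grip": 1},
  {"travel": [0,-0.69,0.3],"angular": [0,0,0],"grip": 1},
  {"travel": [0,-0.69,0.55],"angular": [0,0,0],"grip": 1},
  {"travel": [0,-0.69,0.65],"angular": [0,0,0],"grip": 1},
  {"travel": [0,-0.69,0.65],"angular": [0,0,0],"grip": 1},
  {"travel": [0,-0.69,0.65],"angular": [0,0,0],"grip": 1},
])

```text
time_s: 24.62
tool_pos: [0.4337, 0.0098, 0.0296]
tool_rot: [-2.387, -2.031, 0.01]
contact_force: [0.0, -0.5, 0.3]
width: 0.0001
```

Run:
```python
from h import *
J=(609,-18.3,-9.2);x,y=jigw(-145,0,J)/1000;x2,y2=jigw(-106,0,J)/1000
plan([(x,y,.028,80.8),(x2,y2,.028,80.8)])
s=read_state()['tool_pos'];tip('19',s[0],s[1]-.01,.03)
b,_=grab('top','19');H=hsv(b);g=((H[...,0]>45)&(H[...,0]<90)&(H[...,1]>80)).astype(np.uint8)
m=blob(cv2.morphologyEx(g,cv2.MORPH_CLOSE,np.ones((9,9))),(200,130,255,215));print('board top',rect('top',m,.035),m.sum())
```

```text
t 24.62 p [0.4337 0.0098 0.0296] q [ 0.02  0.27 -0.63  0.68  0.    0.18] F [ 0.  -0.5  0.3] w 0.0001 yaw 80.8
-> [0.466 0.005 0.028] travel [0.003, 0.325, 0.013] ang [-0.005, -0.0, -0.0] rows 2
-> [ 0.504 -0.001  0.028] travel [-0.0, 0.39, 0.0] ang [0.0, 0.0, 0.0] rows 2
tcp [0.4344 0.0098 0.0304] w -0.0003 F [0.3 0.1 0.1]
181 5 [228 232] [ 0.432 -0.004  0.081]
182 5 [228 232] [ 0.431 -0.006  0.079]
183 5 [228 232] [ 0.433 -0.004  0.074]
184 5 [228 232] [ 0.432 -0.003  0.071]
185 5 [228 232] [ 0.432 -0.005  0.068]
186 3 [229 231] [0.432 0.004 0.06 ]
board top [605.  -18.2 160.3  56.8  -9.4] 888
```

Request:
apply_moves([
  {"travel": [0,0,0.1],"angular": [-0.004,0,0],"grip": 1},
  {"travel": [0,0.1,0.1],"angular": [-0.004,0,0],"grip": 1},
  {"travel": [0,0.2,0.1],"angular": [-0.004,0,0],"grip": 1},
  {"travel": [0,0.3,0.1],"angular": [-0.004,0,0],"grip": 1},
  {"travel": [0,0.36,0.1],"angular": [-0.004,0,0],"grip": 1},
  {"travel": [0,0.42,0.1],"angular": [-0.004,0,0],"grip": 1},
  {"travel": [0,0.48,0.1],"angular": [-0.004,0,0],"grip": 1},
  {"travel": [0,0.54,0.1],"angular": [-0.004,0,0],"grip": 1},
  {"travel": [0,0.6,0.1],"angular": [-0.004,0,0],"grip": 1},
])

```text
time_s: 25.47
tool_pos: [0.4936, 0.0002, 0.0203]
tool_rot: [-2.392, -2.036, -0.0]
contact_force: [-3.1, 0.6, 1.8]
width: 0.0
```

Run:
```python
from h import *
J=(609,-18.3,-9.2);x2,y2=jigw(-106,0,J)/1000
plan([(x2,y2,.02,80.8)])
a,_=grab('side','20');H=hsv(a);red=(((H[...,0]<8)|(H[...,0]>172))&(H[...,1]>130)).astype(np.uint8);m=blob(red,(235,175,285,215));ys,xs=np.where(m)
print('red px',xs.min(),xs.max(),ys.min(),ys.max()); z=np.load('pics/side_0.npz')['im'];H=hsv(z);m=blob((((H[...,0]<8)|(H[...,0]>172))&(H[...,1]>130)).astype(np.uint8),(235,175,285,215));ys,xs=np.where(m);print('red px start',xs.min(),xs.max(),ys.min(),ys.max())
```

```text
t 25.47 p [4.936e-01 2.000e-04 2.030e-02] q [ 0.    0.36 -0.52  0.69  0.    0.16] F [-3.1  0.6  1.8] w 0.0 yaw 80.8
-> [ 0.504 -0.001  0.02 ] travel [0.002, 0.108, 0.002] ang [-0.0, -0.0, -0.0] rows 2
red px 253 257 190 202
red px start 247 251 189 202
```

Request:
apply_moves([
  {"travel": [0,0.04,0],"angular": [0,0,0],"grip": 1},
  {"travel": [0,0.06,0],"angular": [0,0,0],"grip": 1},
  {"travel": [0,0.08,0],"angular": [0,0,0],"grip": 1},
  {"travel": [0,0.1,0],"angular": [0,0,0],"grip": 1},
  {"travel": [0,0.1,0],"angular": [0,0,0],"grip": 1},
])

```text
time_s: 25.93
tool_pos: [0.5042, -0.0015, 0.0202]
tool_rot: [-2.392, -2.036, -0.0]
contact_force: [-5.6, 0.4, 1.6]
width: -0.0004
```

Request:
apply_moves([
  {"travel": [0,0.02,0],"angular": [0,0,0],"grip": 1},
  {"travel": [0,0.02,0],"angular": [0,0,0],"grip": 1},
  {"travel": [0,0.02,0],"angular": [0,0,0],"grip": 1},
])

```text
time_s: 26.18
tool_pos: [0.5052, -0.0017, 0.02]
tool_rot: [-2.391, -2.035, 0.001]
contact_force: [-5.4, 0.5, 2.6]
width: -0.0001
```

Run:
```python
from h import *
J=(609,-18.3,-9.2);x2,y2=jigw(-106,0,J)/1000
plan([(x2,y2,.02,80.8)])
a,_=grab('side','21');H=hsv(a);red=(((H[...,0]<8)|(H[...,0]>172))&(H[...,1]>130)).astype(np.uint8);m=blob(red,(235,175,285,215));ys,xs=np.where(m)
print('red px',xs.min(),xs.max(),ys.min(),ys.max())
```

```text
t 26.18 p [ 0.5052 -0.0017  0.02  ] q [-0.    0.38 -0.49  0.7   0.    0.16] F [-5.4  0.5  2.6] w -0.0001 yaw 80.8
-> [ 0.504 -0.001  0.02 ] travel [0.003, -0.009, 0.0] ang [-0.001, -0.0, -0.0] rows 2
red px 256 261 190 202
```

Request:
apply_moves([
  {"travel": [0,0.02,0],"angular": [0,0,0],"grip": 1},
  {"travel": [0,0.03,0],"angular": [0,0,0],"grip": 1},
  {"travel": [0,0.03,0],"angular": [0,0,0],"grip": 1},
  {"travel": [0,0.03,0],"angular": [0,0,0],"grip": 1},
])

```text
time_s: 26.57
tool_pos: [0.5054, -0.0018, 0.0199]
tool_rot: [-2.389, -2.033, 0.006]
contact_force: [-9.4, 1.8, 7.7]
width: 0.0002
```

Request:
apply_moves([
  {"travel": [0,0.02,0],"angular": [0,0,0],"grip": 1},
  {"travel": [0,0.03,0],"angular": [0,0,0],"grip": 1},
  {"travel": [0,0.03,0],"angular": [0,0,0],"grip": 1},
  {"travel": [0,0.03,0],"angular": [0,0,0],"grip": 1},
])

```text
time_s: 26.9
tool_pos: [0.5051, -0.0018, 0.0197]
tool_rot: [-2.385, -2.031, 0.011]
contact_force: [-10.4, 1.5, 8.4]
width: 0.0001
```

Request:
apply_moves([
  {"travel": [0,0.04,0],"angular": [-0.01,0,0],"grip": 1},
  {"travel": [0,0.06,0],"angular": [-0.01,0,0],"grip": 1},
  {"travel": [0,0.06,0],"angular": [-0.01,0,0],"grip": 1},
  {"travel": [0,0.06,0],"angular": [-0.01,0,0],"grip": 1},
])

```text
time_s: 27.23
tool_pos: [0.5058, -0.002, 0.0192]
tool_rot: [2.391, 2.037, 0.002]
contact_force: [-12.6, 2.9, 10.6]
width: 0.0002
```

Request:
apply_moves([
  {"travel": [0,-0.1,0],"angular": [0,0,0],"grip": 1},
  {"travel": [0,-0.3,0],"angular": [0,0,0],"grip": 1},
  {"travel": [0,-0.4,0],"angular": [0,0,0],"grip": 1},
  {"travel": [0,-0.4,-0.4],"angular": [0,0,0],"grip": 1},
  {"travel": [0,-0.4,-0.8],"angular": [0,0,0],"grip": 1},
  {"travel": [0,-0.4,-0.8],"angular": [0,0,0],"grip": 1},
])

```text
time_s: 27.73
tool_pos: [0.4726, 0.0043, 0.1059]
tool_rot: [2.384, 2.031, 0.019]
contact_force: [1.4, -0.2, 1.0]
width: 0.0003
```

Run:
```python
from h import *
plan([(.508,-.392,.095,81)])
a,_=grab('side','22');b,_=grab('top','22')
H=hsv(b);g=((H[...,0]>45)&(H[...,0]<90)&(H[...,1]>80)).astype(np.uint8)
m=blob(cv2.morphologyEx(g,cv2.MORPH_CLOSE,np.ones((9,9))),(200,130,255,215));print('board top',rect('top',m,.035),m.sum())
red=(((H[...,0]<8)|(H[...,0]>172))&(H[...,1]>130)).astype(np.uint8);J=(609,-18.3,-9.2)
ys,xs=np.where(red[170:225,195:250]);P=ray('top',np.c_[xs+195,ys+170],.041)[:,:2]*1000;u=(P-J[:2])@[np.cos(np.radians(-9.2)),np.sin(np.radians(-9.2))];v=(P-J[:2])@[-np.sin(np.radians(-9.2)),np.cos(np.radians(-9.2))]
print('red u range',np.percentile(u,[2,50,98]),'v',v.min(),v.max(),len(u))
m=((H[...,0]>105)&(H[...,0]<128)&(H[...,1]>140)).astype(np.uint8);print('cap',rect('top',blob(cv2.morphologyEx(m,cv2.MORPH_CLOSE,np.ones((7,7))),(340,180,372,240)),.025))
o=np.zeros((600,800,3),np.uint8);o[:300]=cv2.resize(a[170:210,230:337],(800,300),interpolation=cv2.INTER_CUBIC);o[300:,:]=cv2.resize(b[125:245,150:310],(800,600),interpolation=cv2.INTER_CUBIC)[100:400]
cv2.imwrite('pics/c10.png',o[...,::-1])
```

```text
t 27.73 p [0.4726 0.0043 0.1059] q [ 0.01  0.23 -0.45  0.87  0.    0.17] F [ 1.4 -0.2  1. ] w 0.0003 yaw 80.9
-> [ 0.482 -0.098  0.103] travel [-1.0, 0.253, 0.029] ang [0.007, -0.001, -0.001] rows 4
-> [ 0.491 -0.201  0.1  ] travel [-1.0, 0.251, 0.028] ang [0.0, 0.0, 0.0] rows 4
-> [ 0.5   -0.304  0.097] travel [-1.0, 0.251, 0.028] ang [0.0, 0.0, 0.0] rows 4
-> [ 0.508 -0.392  0.095] travel [-0.858, 0.216, 0.024] ang [0.0, 0.0, 0.0] rows 4
board top [609.2 -18.7 157.6  57.   -9.4] 711
red u range [-97.15343381 -89.81395785 -83.30818071] v -34.01916512270147 -12.819721641031759 39
cap [ 508.4 -392.   112.3   37.7   -8.9]
```

View pics/c10.png

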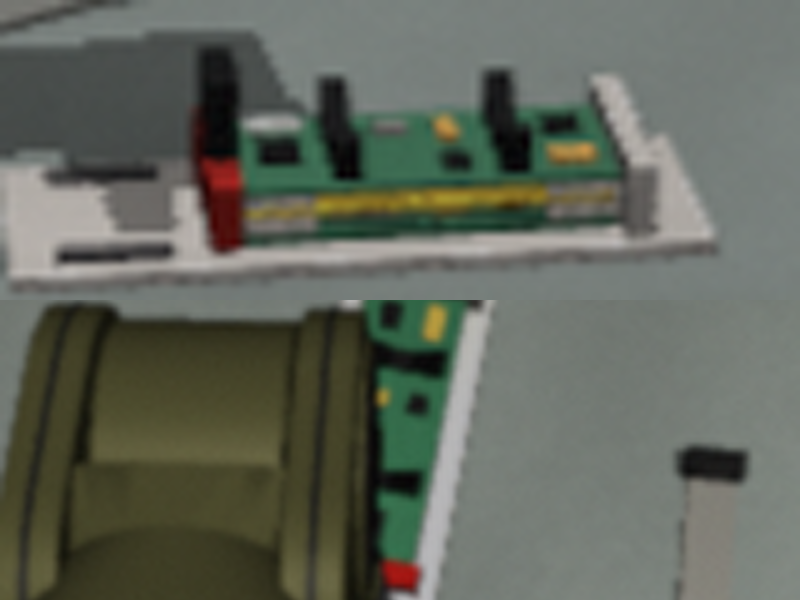

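The side view shows the fence home against the stack (red wall (225,205) to stop (640,190)), with the board, sheet and lower board in line. By calibration the wall lies at jig x -97…-83 mm, where home is -95.5…-81.5. Now the capacitor.

Request:
apply_moves([
  {"travel": [-1,0.25,0],"angular": [0.006,0,0],"grip": 0},
  {"travel": [-1,0.25,0],"angular": [0.006,0,0],"grip": 0},
  {"travel": [-1,0.25,0],"angular": [0.006,0,0],"grip": 0},
  {"travel": [-1,0.25,0],"angular": [0.006,0,0],"grip": 0},
])

```text
time_s: 28.17
tool_pos: [0.4797, -0.1022, 0.1006]
tool_rot: [-2.395, -2.031, 0.002]
contact_force: [-0.1, 0.0, -0.4]
width: 0.0478
```

Request:
apply_moves([
  {"travel": [-1,0.25,0],"angular": [0,0,0],"grip": 0},
  {"travel": [-1,0.25,0],"angular": [0,0,0],"grip": 0},
  {"travel": [-1,0.25,0],"angular": [0,0,0],"grip": 0},
  {"travel": [-1,0.25,0],"angular": [0,0,0],"grip": 0},
])

```text
time_s: 28.5
tool_pos: [0.489, -0.2089, 0.0994]
tool_rot: [2.4, 2.026, -0.004]
contact_force: [-0.0, -0.5, -0.8]
width: 0.0854
```

Request:
apply_moves([
  {"travel": [-1,0.25,0],"angular": [0,0,0],"grip": 0},
  {"travel": [-1,0.25,0],"angular": [0,0,0],"grip": 0},
  {"travel": [-1,0.25,0],"angular": [0,0,0],"grip": 0},
  {"travel": [-1,0.25,0],"angular": [0,0,0],"grip": 0},
])

```text
time_s: 28.83
tool_pos: [0.4979, -0.3154, 0.0984]
tool_rot: [2.402, 2.02, -0.005]
contact_force: [0.2, -0.4, -0.1]
width: 0.0856
```

Run:
```python
from h import *
plan([(.509,-.392,.06,81)])
z=np.load('pics/side_22.npz');C=cloud('side',z['d']);H=hsv(z['im'])
m=cv2.morphologyEx(((H[...,0]>105)&(H[...,0]<128)&(H[...,1]>140)).astype(np.uint8),cv2.MORPH_CLOSE,np.ones((7,7)));m=blob(m,(265,260,335,292))
Q=C[m];print('cap top by side depth: z max',np.percentile(Q[:,2],97),'ridge y',np.median(Q[Q[:,2]>np.percentile(Q[:,2],90)],0))
c=max(cv2.findContours(m.astype(np.uint8),0,cv2.CHAIN_APPROX_NONE)[0],key=len)[:,0]; P=ray('side',c,.02)[:,:2]*1000
u=P@[np.cos(np.radians(-9)),np.sin(np.radians(-9))];print('axial extent mid',(u.min()+u.max())/2,u.max()-u.min(),'top est',508.4*np.cos(np.radians(9))+392*np.sin(np.radians(9)))
```

```text
t 28.83 p [ 0.4979 -0.3154  0.0984] q [-0.56  0.43 -0.17  0.97 -0.   -0.39] F [ 0.2 -0.4 -0.1] w 0.0856 yaw 80.1
-> [ 0.509 -0.392  0.06 ] travel [-0.734, 0.241, 0.387] ang [0.0, 0.002, -0.007] rows 4
cap top by side depth: z max 0.04011991830874154 ridge y [ 0.49189276 -0.40014492  0.03949572]
axial extent mid 566.3278207243984 116.90938887015653 top est 563.4630626543385
```

Request:
apply_moves([
  {"travel": [-0.4,0.12,0.1],"angular": [0,0.002,-0.007],"grip": 0},
  {"travel": [-0.77,0.24,0.2],"angular": [0,0.002,-0.007],"grip": 0},
  {"travel": [-0.77,0.24,0.4],"angular": [0,0.002,-0.007],"grip": 0},
  {"travel": [-0.77,0.24,0.4],"angular": [0,0.002,-0.007],"grip": 0},
  {"travel": [-0.77,0.24,0.4],"angular": [0,0.002,-0.007],"grip": 0},
])

```text
time_s: 29.25
tool_pos: [0.5067, -0.3931, 0.0563]
tool_rot: [-2.385, -2.036, 0.0]
contact_force: [-0.2, 0.3, -0.6]
width: 0.0855
```

Run:
```python
from h import *
plan([(.509,-.395,-.024,81)])
a,C=tip('23',.5,-.445)
```

```text
t 29.25 p [ 0.5067 -0.3931  0.0563] q [-0.66  0.55 -0.08  0.95  0.   -0.5 ] F [-0.2  0.3 -0.6] w 0.0855 yaw 81.0
-> [ 0.509 -0.395 -0.024] travel [-0.018, 0.029, 0.803] ang [-0.002, -0.002, -0.0] rows 3
tcp [ 0.5075 -0.3933  0.0577] w 0.0854 F [0.5 0.8 1.2]
259 7 [301 307] [ 0.497 -0.45   0.119]
260 7 [301 307] [ 0.496 -0.45   0.117]
261 7 [301 307] [ 0.497 -0.448  0.113]
262 7 [301 307] [ 0.498 -0.451  0.111]
263 7 [301 307] [ 0.498 -0.451  0.108]
264 4 [302 305] [ 0.498 -0.444  0.099]
```

Request:
apply_moves([
  {"travel": [-0.01,0.02,0.3],"angular": [-0.002,0,0],"grip": 0},
  {"travel": [-0.01,0.02,0.6],"angular": [-0.002,0,0],"grip": 0},
  {"travel": [-0.01,0.02,0.78],"angular": [-0.002,0,0],"grip": 0},
  {"travel": [-0.01,0.02,0.83],"angular": [-0.002,0,0],"grip": 0},
  {"travel": [-0.01,0.02,0.83],"angular": [-0.002,0,0],"grip": 0},
  {"travel": [-0.01,0.02,0.83],"angular": [-0.002,0,0],"grip": 0},
])

```text
time_s: 29.8
tool_pos: [0.5102, -0.3939, -0.0238]
tool_rot: [2.386, 2.042, 0.005]
contact_force: [0.9, -0.3, -0.3]
width: 0.0853
```

Request:
apply_moves([
  {"travel": [0,0,0],"angular": [0,0,0],"grip": 0.3},
  {"travel": [0,0,0],"angular": [0,0,0],"grip": 0.4},
  {"travel": [0,0,0],"angular": [0,0,0],"grip": 0.5},
  {"travel": [0,0,0],"angular": [0,0,0],"grip": 0.6},
  {"travel": [0,0,0],"angular": [0,0,0],"grip": 1},
  {"travel": [0,0,0],"angular": [0,0,0],"grip": 1},
  {"travel": [0,0,0],"angular": [0,0,0],"grip": 1},
  {"travel": [0,0,0],"angular": [0,0,0],"grip": 1},
])

```text
time_s: 30.47
tool_pos: [0.511, -0.3944, -0.0224]
tool_rot: [2.385, 2.04, 0.007]
contact_force: [-0.2, 1.3, 4.7]
width: 0.0384
```

Run:
```python
from h import *
plan([(.509,-.395,.07,81)])
tip('24',.5,-.425)
```

```text
t 30.47 p [ 0.511  -0.3944 -0.0224] q [-0.66  0.62 -0.17  0.77  0.   -0.5 ] F [-0.2  1.3  4.7] w 0.0384 yaw 81.1
-> [ 0.509 -0.395  0.07 ] travel [-0.008, -0.014, -0.924] ang [0.002, -0.001, 0.001] rows 4
tcp [ 0.511  -0.3945 -0.0223] w 0.0382 F [-0.2  1.6  5.3]
282 7 [298 304] [ 0.506 -0.428  0.03 ]
283 7 [298 304] [ 0.504 -0.427  0.026]
284 6 [299 304] [ 0.506 -0.427  0.023]
285 6 [299 304] [ 0.506 -0.427  0.02 ]
286 6 [299 304] [ 0.506 -0.428  0.018]
287 1 [299 299] [ 0.502 -0.422  0.01 ]
```

Request:
apply_moves([
  {"travel": [0,0,-0.1],"angular": [0,0,0],"grip": 1},
  {"travel": [0,0,-0.4],"angular": [0,0,0],"grip": 1},
  {"travel": [0,0,-0.75],"angular": [0,0,0],"grip": 1},
  {"travel": [0,0,-1],"angular": [0,0,0],"grip": 1},
  {"travel": [0,0,-1],"angular": [0,0,0],"grip": 1},
  {"travel": [0,0,-1],"angular": [0,0,0],"grip": 1},
])

```text
time_s: 31.02
tool_pos: [0.5118, -0.3956, 0.0801]
tool_rot: [2.382, 2.037, 0.008]
contact_force: [-0.2, 0.5, -1.7]
width: 0.0386
```

Run:
```python
from h import *
a,d=grab('side','25');s=read_state();T=s['tool_pos'];H=hsv(a)
m=((H[...,0]>105)&(H[...,0]<128)&(H[...,1]>140)).astype(np.uint8)
p=proj('side',T+[0,0,.042])[0];print('expected cap px',p)
m=cv2.morphologyEx(m,cv2.MORPH_CLOSE,np.ones((13,13)));x,y=p.astype(int);m=blob(m,(x-50,y-30,x+50,y+30))
c=max(cv2.findContours(m.astype(np.uint8),0,cv2.CHAIN_APPROX_NONE)[0],key=len)[:,0];P=ray('side',c,T[2]+.0424)[:,:2]-T[:2]
e=np.radians(-8.9);u=P@[np.cos(e),np.sin(e)]*1000;print('axial rel TCP',u.min(),u.max(),(u.min()+u.max())/2,rect('side',m,T[2]+.0424))
plan([(.608,-.018,.08,80.8)])
```

```text
expected cap px [301.00261264 242.51612227]
axial rel TCP -58.33184214624695 61.310753463418735 1.489455658585893 [ 511.9 -394.9  119.5   60.3   -9.1]
t 31.07 p [ 0.5104 -0.3946  0.0781] q [-0.66  0.53 -0.05  0.99  0.   -0.5 ] F [-0.8  0.6 -2.9] w 0.0385 yaw 81.1
-> [ 0.536 -0.297  0.079] travel [1.0, 0.098, -0.003] ang [0.003, -0.0, 0.002] rows 4
-> [ 0.561 -0.2    0.079] travel [1.0, 0.093, -0.005] ang [0.0, 0.0, 0.0] rows 4
-> [ 0.586 -0.103  0.08 ] travel [1.0, 0.093, -0.005] ang [0.0, 0.0, 0.0] rows 4
-> [ 0.608 -0.018  0.08 ] travel [0.873, 0.081, -0.004] ang [0.0, 0.0, 0.0] rows 4
```

Request:
apply_moves([
  {"travel": [0.4,0.04,0],"angular": [0.003,0,0.002],"grip": 1},
  {"travel": [0.8,0.08,0],"angular": [0.003,0,0.002],"grip": 1},
  {"travel": [1,0.098,0],"angular": [0.003,0,0.002],"grip": 1},
  {"travel": [1,0.098,0],"angular": [0.003,0,0.002],"grip": 1},
])

```text
time_s: 31.4
tool_pos: [0.5343, -0.2919, 0.0759]
tool_rot: [-2.381, -2.037, 0.0]
contact_force: [-0.2, -0.5, -1.6]
width: 0.0385
```

Request:
apply_moves([
  {"travel": [0.4,0.04,0],"angular": [0,0,0],"grip": 1},
  {"travel": [0.8,0.08,0],"angular": [0,0,0],"grip": 1},
  {"travel": [1,0.093,0],"angular": [0,0,0],"grip": 1},
  {"travel": [1,0.093,0],"angular": [0,0,0],"grip": 1},
])

```text
time_s: 31.73
tool_pos: [0.558, -0.1901, 0.0745]
tool_rot: [-2.373, -2.04, 0.001]
contact_force: [-0.3, 0.6, -1.2]
width: 0.0384
```

Request:
apply_moves([
  {"travel": [0.4,0.04,-0.05],"angular": [0,0,0],"grip": 1},
  {"travel": [0.8,0.08,-0.05],"angular": [0,0,0],"grip": 1},
  {"travel": [1,0.093,-0.05],"angular": [0,0,0],"grip": 1},
  {"travel": [1,0.093,-0.05],"angular": [0,0,0],"grip": 1},
])

```text
time_s: 32.07
tool_pos: [0.5821, -0.0893, 0.0787]
tool_rot: [-2.366, -2.043, 0.002]
contact_force: [0.3, 0.9, -1.8]
width: 0.0382
```

```bash
python3 -c "
from h import *
plan([(.608,-.018,.07,80.8)])"
```

```text
t 32.07 p [ 0.5821 -0.0893  0.0787] q [-0.16  0.45 -0.18  0.95  0.01 -0.01] F [ 0.3  0.9 -1.8] w 0.0382 yaw 81.6
-> [ 0.608 -0.018  0.07 ] travel [0.742, 0.154, 0.092] ang [-0.006, -0.004, 0.007] rows 3
```

Request:
apply_moves([
  {"travel": [0.3,0.06,0],"angular": [-0.006,-0.004,0.007],"grip": 1},
  {"travel": [0.6,0.12,0],"angular": [-0.006,-0.004,0.007],"grip": 1},
  {"travel": [0.742,0.16,0.1],"angular": [-0.006,-0.004,0.007],"grip": 1},
  {"travel": [0.742,0.16,0.25],"angular": [-0.006,-0.004,0.007],"grip": 1},
  {"travel": [0.742,0.16,0.35],"angular": [-0.006,-0.004,0.007],"grip": 1},
  {"travel": [0.742,0.16,0.35],"angular": [-0.006,-0.004,0.007],"grip": 1},
  {"travel": [0.742,0.16,0.35],"angular": [-0.006,-0.004,0.007],"grip": 1},
])

```text
time_s: 32.65
tool_pos: [0.6065, -0.0191, 0.0425]
tool_rot: [-2.392, -2.032, 0.004]
contact_force: [1.0, -0.5, -1.7]
width: 0.0384
```

Run:
```python
from h import *
plan([(.608,-.018,.021,80.8)])
a,d=grab('side','26');C=cloud('side',d);H=hsv(a);T=read_state()['tool_pos']
# cap extents and stack extents along jig axis in side view
m=cv2.morphologyEx(((H[...,0]>105)&(H[...,0]<128)&(H[...,1]>140)).astype(np.uint8),cv2.MORPH_CLOSE,np.ones((15,15)));m=blob(m,(240,140,330,200))
c=max(cv2.findContours(m.astype(np.uint8),0,cv2.CHAIN_APPROX_NONE)[0],key=len)[:,0];P=ray('side',c,T[2]+.0424)[:,:2]*1000
e=np.radians(-9.2);D=[np.cos(e),np.sin(e)];u=(P-[609,-18.3])@D;v=(P-[609,-18.3])@[-D[1],D[0]];print('cap u',u.min(),u.max(),u.min()/2+u.max()/2,'v',v.min(),v.max(),'rect',rect('side',m,T[2]+.0424))
```

```text
t 32.65 p [ 0.6065 -0.0191  0.0425] q [-0.03  0.51 -0.2   0.87  0.    0.13] F [ 1.  -0.5 -1.7] w 0.0384 yaw 80.7
-> [ 0.608 -0.018  0.021] travel [0.013, 0.014, 0.215] ang [-0.002, 0.0, -0.001] rows 2
cap u -62.74179055061612 56.21029240427894 -3.2657490731685925 v -48.23866465416544 30.930346754053943 rect [605.1 -24.2 113.6  78.2 -15. ]
```

Request:
apply_moves([
  {"travel": [0.01,0.016,0.05],"angular": [-0.002,0,0],"grip": 1},
  {"travel": [0.01,0.016,0.1],"angular": [-0.002,0,0],"grip": 1},
  {"travel": [0.01,0.016,0.15],"angular": [-0.002,0,0],"grip": 1},
  {"travel": [0.01,0.016,0.18],"angular": [-0.002,0,0],"grip": 1},
  {"travel": [0.01,0.016,0.2],"angular": [-0.002,0,0],"grip": 1},
  {"travel": [0.01,0.016,0.21],"angular": [-0.002,0,0],"grip": 1},
  {"travel": [0.01,0.016,0.21],"angular": [-0.002,0,0],"grip": 1},
])

```text
time_s: 33.28
tool_pos: [0.609, -0.0183, 0.0223]
tool_rot: [2.393, 2.033, 0.002]
contact_force: [-0.5, 0.5, -1.3]
width: 0.0384
```

```bash
python3 -c "
from h import *
plan([(.608,-.018,.021,80.8)])
a,d=grab('side','27');C=cloud('side',d);H=hsv(a)
m=blob(((H[...,0]>105)&(H[...,0]<128)&(H[...,1]>140)).astype(np.uint8),(240,140,330,200));print('cap top z',np.percentile(C[m][:,2],[90,95,98]))"
```

```text
t 33.28 p [ 0.609  -0.0183  0.0223] q [-0.03  0.52 -0.22  0.82 -0.    0.13] F [-0.5  0.5 -1.3] w 0.0384 yaw 80.7
-> [ 0.608 -0.018  0.021] travel [0.001, -0.01, 0.013] ang [0.001, -0.0, -0.001] rows 2
cap top z [0.08236282 0.08458823 0.08681411]
```

Request:
apply_moves([
  {"travel": [0,-0.01,0.01],"angular": [0,0,0],"grip": 1},
  {"travel": [0,-0.01,0.02],"angular": [0,0,0],"grip": 1},
  {"travel": [0,-0.01,0.025],"angular": [0,0,0],"grip": 1},
  {"travel": [0,-0.01,0.025],"angular": [0,0,0],"grip": 1},
])

```text
time_s: 33.67
tool_pos: [0.6084, -0.0181, 0.021]
tool_rot: [2.392, 2.032, 0.004]
contact_force: [-2.0, -0.7, 4.8]
width: 0.0382
```

Contact came at the predicted height. Release and rise.

Request:
apply_moves([
  {"travel": [0,0,0],"angular": [0,0,0],"grip": 0.45},
  {"travel": [0,0,0],"angular": [0,0,0],"grip": 0.35},
  {"travel": [0,0,0],"angular": [0,0,0],"grip": 0.2},
  {"travel": [0,0,0],"angular": [0,0,0],"grip": 0},
  {"travel": [0,0,0],"angular": [0,0,0],"grip": 0},
  {"travel": [0,0,0],"angular": [0,0,0],"grip": 0},
  {"travel": [0,0,-0.1],"angular": [0,0,0],"grip": 0},
  {"travel": [0,0,-0.4],"angular": [0,0,0],"grip": 0},
  {"travel": [0,0,-0.8],"angular": [0,0,0],"grip": 0},
  {"travel": [0,0,-1],"angular": [0,0,0],"grip": 0},
  {"travel": [0,0,-1],"angular": [0,0,0],"grip": 0},
])

```text
time_s: 34.58
tool_pos: [0.6124, -0.0182, 0.1276]
tool_rot: [2.387, 2.028, 0.016]
contact_force: [1.3, 0.4, 0.2]
width: 0.0855
```

Request:
apply_moves([
  {"travel": [-0.5,-0.3,0],"angular": [0,0,0],"grip": 0},
  {"travel": [-1,-0.6,0],"angular": [0,0,0],"grip": 0},
  {"travel": [-1,-0.6,0],"angular": [0,0,0],"grip": 0},
  {"travel": [-1,-0.6,0],"angular": [0,0,0],"grip": 0},
])

```text
time_s: 34.92
tool_pos: [0.5321, -0.1104, 0.1265]
tool_rot: [2.393, 2.023, 0.01]
contact_force: [-0.7, 0.7, 0.2]
width: 0.0857
```

Request:
apply_moves([
  {"travel": [-1,-1,0],"angular": [0,0,0],"grip": 0},
  {"travel": [-1,-1,0],"angular": [0,0,0],"grip": 0},
  {"travel": [-1,-1,0],"angular": [0,0,0],"grip": 0},
  {"travel": [-1,-1,0],"angular": [0,0,0],"grip": 0},
  {"travel": [-1,-1,0],"angular": [0,0,0],"grip": 0},
])

```text
time_s: 35.33
tool_pos: [0.4125, -0.1933, 0.1252]
tool_rot: [2.399, 2.02, 0.006]
contact_force: [0.9, 1.2, 0.2]
width: 0.0853
```

Run:
```python
from h import *
plan([])
a,ds=grab('side','30');b,dt=grab('top','30');J=(609,-18.3);e=np.radians(-9.2);D=np.array([np.cos(e),np.sin(e)]);N=np.array([-D[1],D[0]])
def uv(P): P=P[:,:2]*1000-J; return P@D,P@N
H=hsv(b);m=blob(cv2.morphologyEx(((H[...,0]>105)&(H[...,0]<128)&(H[...,1]>140)).astype(np.uint8),cv2.MORPH_CLOSE,np.ones((7,7))),(200,125,260,215));r=rect('top',m,.068);print('cap top',r,'jig',uv(np.array([[r[0]/1000,r[1]/1000]])))
C=cloud('side',ds);H=hsv(a);m=blob(cv2.morphologyEx(((H[...,0]>105)&(H[...,0]<128)&(H[...,1]>140)).astype(np.uint8),cv2.MORPH_CLOSE,np.ones((7,7))),(240,140,330,200));print('cap z',np.percentile(C[m][:,2],[50,90,97]).round(4))
g=(H[...,0]>45)&(H[...,0]<90)&(H[...,1]>80)
H=hsv(b);red=(((H[...,0]<8)|(H[...,0]>172))&(H[...,1]>130)).astype(np.uint8);ys,xs=np.where(red[170:225,195:250]);u,v=uv(ray('top',np.c_[xs+195,ys+170],.041));print('red u',np.percentile(u,[2,98]),'v',v.min(),v.max())
o=np.zeros((600,800,3),np.uint8);o[:360]=cv2.resize(a[150:210,220:353],(800,360),interpolation=cv2.INTER_CUBIC);o[360:,:400]=cv2.resize(b[125:245,130:330],(400,240));o[360:,400:]=cv2.resize(b,(320,240)).repeat(1,0)[:, :320].copy() if 0 else cv2.resize(b,(400,240))
cv2.imwrite('pics/c11.png',o[...,::-1])
```

```text
t 35.33 p [ 0.4125 -0.1933  0.1252] q [-0.44  0.19 -0.45  0.93  0.   -0.27] F [0.9 1.2 0.2] w 0.0853 yaw 80.2
cap top [604.4 -18.6 116.9  43.3 -10.2] jig (array([-4.49286246]), array([-1.03159434]))
cap z [0.0704 0.0803 0.0826]
red u [-96.63875094 -83.22233989] v -34.56556533618227 34.59302455608911
```

View pics/c11.png

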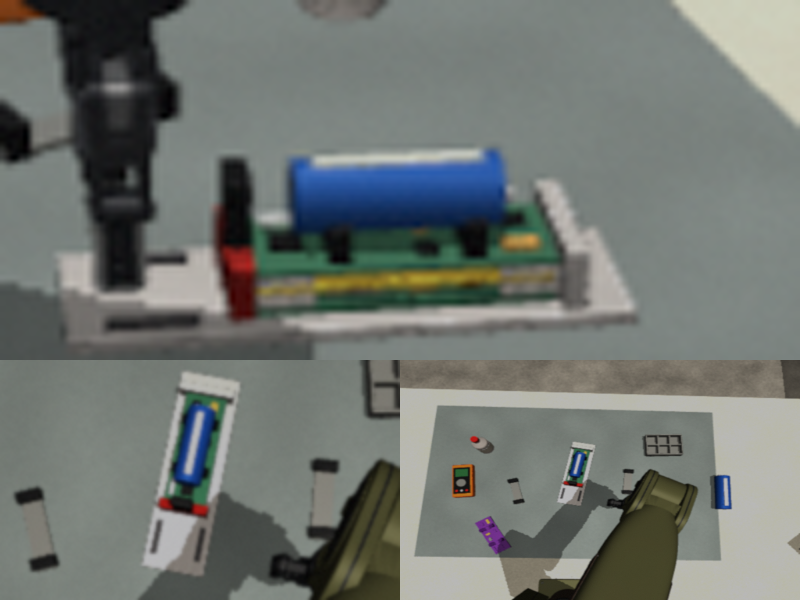

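The last picture shows the following:
- The capacitor lies in both cradles (side crop (398,195)), with the fence home and the stack lined up.
- The multimeter, bottle and tray are where they were; the arm hides the screwdriver, which it never approached.
- The gripper is clear.

Handing in.

```bash
python3 -c "
from rig import *
print(sign_off())"
```

```text
the job is handed in; nothing more can be done
None
```

I handed the job in after about 35 s of robot time. The sheet is on the jig's board, the loose board is on the sheet, the fence is home and the small blue capacitor lies in the two cradles.

**Last checks:**
- **Sheet:** its top read 26 mm, level and square to the jig within about 0.1°.
- **Board:** its top read 35.7 mm along its whole length (35 expected), and its edges are in line with the sheet.
- **Fence:** it stopped under about 13 N, with its wall seen at jig x −97 to −83 mm (home is −95.5 to −81.5).
- **Capacitor:** its top read about 82.6 mm (83 expected).
- **Bystanders:** the multimeter, bottle and tray look unmoved. The arm hid the screwdriver in the last picture, but it never went near it.

**What went wrong or disagreed:**
- **Height reading:** the fingertips sat about 30 mm higher than the reported TCP height implied, so the first grasp closed above the sheet without moving it.
- **Sheet:** when I released it, it was probably still about 4 mm too high, so it may have settled by that much.
- **Board:** at the first try the fingertips caught on the sheet's edge and held the board 8 mm too high. I took it back to its stand, gripped it higher and then seated it properly.
- **Capacitor centring:** the top view put it about 2–3 mm off centre, while the release position put it within about 1 mm. I left it there.

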